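# Fetch the rear serving board from a crowded stall hook

## Task

A customer wants the square-ended serving board hanging at the back of the full hook. One at a time, move the round board and the flat grater hanging in front of it over to the empty hook, then take the square-ended board off and stand it upright, handle up, in the slot of the wooden counter stand, roughly in the middle and down on the bottom of the slot. Leave the two others hanging on that hook, drop nothing, do not disturb the bowls, the vase or the box grater, and set the board down rather than letting it fall into the slot.

Things in the scene. Friction and masses are not known exactly. Their poses are not given: they have to be found in the camera images.
- frame: Fixed timber portal. Origin on the table; x away from the robot, y along the beam. Beam 520 mm long, from 15 mm in front (-x) to 25 mm behind the origin, underside 345 mm, top 367 mm high: no room for a gripper straight above the rear goods, so lean it back to the robot 25-40 deg. Posts 40 mm square at y=+-240 mm, feet 140x50x12 mm. Hooks at x=0, y=+-90 mm.
- crowded_hook: Fixed steel hook, left or right, with the three goods at start. 8 mm round bar: stem from the beam down to the bend (origin, on its centre line, 240 mm high), then a level arm 130 mm along -x, its end turned up to 14 mm above the arm's line. Goods hang about 30, 65, 100 mm from the stem, stay where put, and pass the end when raised 12-22 mm above hanging height.
- spare_hook: The empty hook: same shape, size and frame as crowded_hook, 180 mm beside it.
- square_board: The wanted wooden board, nearest the stem. Origin: eye centre; z up the handle, x through the eye. Handle 44 mm wide (y), 14 thick (x), straight sides, from z=+27 to -62 mm. Eye 26 mm wide, from z=-17 to a gabled (45 deg) peak at +17. Below, a square-ended blade 100 wide, 14 thick, z=-62 to -157, flat bottom. Hung at rest, origin 11 mm under the hook arm's line. 0.17 kg.
- round_board: Round wooden serving board, in the front or middle place. Handle, eye, origin, axes and hang height as square_board. Below the handle a disc 104 mm across, 14 mm thick, centre 108 mm below the origin. About 0.16 kg.
- grater: Flat hand grater, wooden handle and rectangular steel blade, in the front or middle place. Handle, eye, origin, axes and hang height as square_board. Blade 82 mm wide, 100 mm high, at most 10 mm thick, 60 to 160 mm below the origin. About 0.15 kg.
- stand: Fixed dark wooden stand, left or right in front of the frame. Origin on the table under its centre. Base 100 (x) x 150 (y) x 12 mm. Slot along y, ends open, 24 mm wide (x): floor 12 mm high, walls 14 mm thick up to 57 mm, then lips flaring out to 75 mm. Board standing in it: its origin 169 mm high, its x along the stand's x (either way round).
- bowls: Bystander: stack of four grey bowls, 136 mm across, 87 mm high, on the opposite side to the stand. Origin under its centre.
- vase: Bystander: glass vase with a berry twig, 72 mm across, 240 mm high, beside the frame. Origin under its centre.
- box_grater: Bystander: brass box grater, 60 x 80 mm, 130 mm high with its handle, on the other side of the frame. Origin under its centre.

How it is judged:
By the outcome, as a careful person would: the job done as asked, in the order asked, and still so for the second after the job is handed in, with the robot touching nothing.
It also fails if it takes over 72 s, if anything falls off the work surface, if the arm or the gripper's body presses on something with over 40 N, if the wrist force passes 120 N, or if a joint passes its speed limit or range.

## Robot

A 7-joint arm with a two-finger parallel gripper is mounted at the origin on the work surface. World frame = base frame: x ahead of the robot, y to its left, z up, the work surface at z = 0. Lengths are in m, angles in degrees, forces in N, time in s.
With the tool pointing down it reaches from about 0.4 to 0.9 m from the base axis. Payload 5.6 kg.
Tool frame: the origin (TCP) lies on the centre line of the jaws, within the pads' length; the fingertips stand 22 mm ahead of it and the grasp point (between the pads) lies 3 mm ahead of it; y points along the fingers, z is the direction in which the jaws open and shut, and the axes are right-handed (so a half turn about y gives the same grasp; the last joint's range is limited). The gripper opens to 92 mm and grips with 3 to 60 N. Pads are 20 mm wide; open, the fingers measure 128 mm over their backs; the gripper's body (75 mm by 189 mm) begins 69 mm behind the grasp point.
Start: joints at [-77.407, 26.786, -0.665, 91.828, 0.344, 61.387, -3.226], TCP at [0.169, 0.628, 0.237] pointing down, gripper open.
Joint ranges: [-144.91, 144.91], [-17.63, 115.5], [-89.93, 88.59], [15.96, 139.68], [-74.01, 254.01], [8.47, 105.57], [-167.45, 167.45]. Speed limits (degrees/s): [147.25, 147.25, 180, 180, 180, 180, 180].

## Interface

Orientations are given as [roll, pitch, yaw] about the fixed x, y, z axes, in that order (R = Rz(yaw) Ry(pitch) Rx(roll)).
In Python, from workcell import arm gives the robot as it stands. The module is installed in compiled form; this text tells all that it offers.
- The arm moves only by the tool step_arm, never from a script. Its argument "plan" is a list of rows, each a list of 4 numbers: the shift along the tool's x, y, z in m, then the turn about the tool's y in degrees. A call has 1 to 10 rows; each row shifts and turns the commanded pose from where the row before left it, along the tool's axes as they then stand; what a row does not reach is not made up. A row lasts 1/8 s, in which the tool goes at most 62.5 mm and 10.7 degrees, less where a joint would pass 70% of its speed; a pose out of reach is approached as far as the arm can. A call is refused whole if a number of a shift passes 0.0625 or a number of a turn 10.7, either way. A call with a gripper value outside its range is refused whole. "grip" is the closure, from 0 (fully open) to 1 (shut), set as the call begins (left out, the last holds). The fingers move at their own pace and stop on an object; "newtons" is the grip in N (left out, the last holds). Time passes only in rows, so rows that do not move let the fingers close. It gives the time, the measured TCP pose, the force and the opening at its end, in the units of the state.
- arm.read_state(): the state, without advancing time (a new reading comes with each control period).
- arm.get_image(name): name is "side" or "top"; returns a dict with "pixels" (384x512x3 uint8, red, green, blue), "range_z" (384x512 float32, m along the optical axis (not along the pixel's ray), 0 where there is no reading), "fx", "fy", "cx", "cy" (pixels), "k1" (the pictures are not rectified: a ray, as slopes to the right and down, at radius r is drawn at 1 + k1 r^2 times it, then the intrinsics apply), "extrinsics" (4x4, takes a point from world to camera coordinates). Camera axes: x right, y up, looking along -z (the intrinsics and any distortion apply to the point x, -y, -z); pixel columns grow to the right and rows downward; lengths in m; the calibration is good to about 2 mm. A picture is of the moment at which its call begins.
- arm.job_done(): hands the job in, once; it reports no verdict.
The state is a dict: "time_s": time; "joints": joint angles; "joint_vel": joint speeds; "tau": joint torques, N m; "ee_pos": TCP position; "eef_rot": TCP orientation; "ft_force": force on the tool from outside, world axes, zero at the start; "torque": the same for the moment, N m; "opening": finger opening in m.
Only numpy, scipy, OpenCV 4.12 (cv2) and the standard library are available. Lean on these libraries where they do the work, as an engineer would, in place of code of your own. Each camera call takes 0.05 s, during which the arm holds its last target.

## Working session

There is one attempt and no reset: what is moved stays moved. The work goes in short steps, Python scripts to look and compute and a tool call to move; the robot and the scene stay as the last step left them, time stands still between calls to the robot, and variables do not carry over. Pictures are saved under pics/ and viewed, and the job is handed in when it is done.

Besides the shell and the picture viewer there is one more tool, called after "Emit:" as name(argument=value, ...) on one line, values as JSON. step_arm: Moves the arm, as the interface text tells. Its arguments: {"type":"object","properties":{"plan":{"type":"array"},"grip":{"type":"number"},"newtons":{"type":"number"}},"required":["plan"]}

```bash
mkdir -p pics; cat > h.py <<'E'
import numpy as np, cv2
from workcell import arm
from scipy.spatial.transform import Rotation as R
def cloud(im):
    d=im["range_z"]; h,w=d.shape
    v,u=np.mgrid[0:h,0:w].astype(float)
    K=np.array([[im["fx"],0,im["cx"]],[0,im["fy"],im["cy"]],[0,0,1]])
    pts=np.stack([u.ravel(),v.ravel()],1).reshape(-1,1,2)
    un=cv2.undistortPoints(pts,K,np.array([im["k1"],0,0,0,0.])).reshape(-1,2)
    z=d.ravel()
    c=np.stack([un[:,0]*z,-un[:,1]*z,-z],1)
    E=np.array(im["extrinsics"])
    P=(c-E[:3,3])@E[:3,:3]
    P[z==0]=np.nan
    return P.reshape(h,w,3)
def snap(n,f):
    im=arm.get_image(n); cv2.imwrite(f"pics/{f}.png",im["pixels"][:,:,::-1]); np.save(f"pics/{f}.npy",cloud(im)); return im
E
python3 - <<'E'
from h import *
s=arm.read_state(); print(s)
for n in("side","top"):
    im=snap(n,n+"0"); E=np.array(im["extrinsics"]); print(n,-E[:3,:3].T@E[:3,3],-E[2,:3],im["fx"],im["k1"])
print(R.from_euler('xyz',s["eef_rot"],degrees=True).as_matrix().round(3))
E
```

```text
{'time_s': 0.0, 'joints': array([-77.40728745,  26.83666109,  -0.66332922,  91.88077145,
         0.34365228,  61.38748938,  -3.22586683]), 'joint_vel': array([ 0.02728188,  0.01752884, -0.01796722, -0.00999425, -0.02948003,
       -0.01833813,  0.11599016]), 'tau': array([ 2.07863859e-04, -5.20563447e+01, -1.28394098e-02, -2.43758672e+01,
       -5.67541597e-02,  1.70576863e-02,  1.58404696e-04]), 'ee_pos': array([0.16878769, 0.62713151, 0.23563391]), 'eef_rot': array([-9.01026745e+01, -7.72459103e-03, -1.50615693e+01]), 'ft_force': array([ 0.73559166,  0.02568348, -0.07517943]), 'torque': array([ 0.00823656, -0.07316357, -0.01148332]), 'opening': 0.09196216407313457}
side [ 0.3369214  -0.69924103  0.93248253] [ 0.22666826  0.65163909 -0.72387015] 385.66697910891617 -0.10417280885147134
top [ 0.36012732 -0.02073562  1.21213262] [ 0.1798166   0.01024114 -0.98364684] 353.10826986793666 -0.10906830432951845
[[ 0.966 -0.     0.26 ]
 [-0.26  -0.002  0.966]
 [ 0.    -1.    -0.002]]
```

View pics/side0.png

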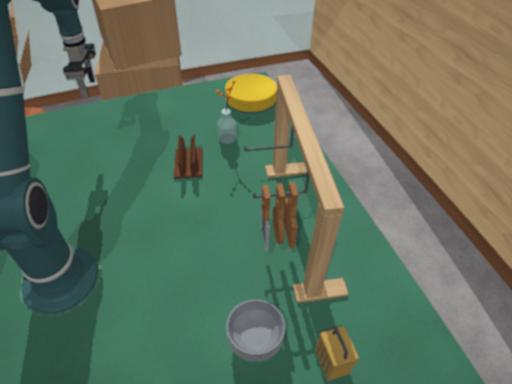

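View pics/top0.png

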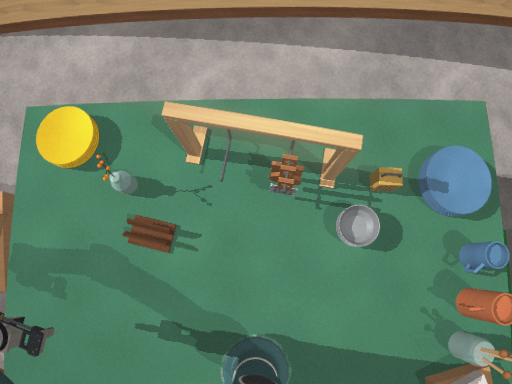

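The grater hangs in front (side ~265,215), the round board in the middle (280,215) and the square board at the back (292,215). The spare hook is at about (268,148) and the stand at (187,160). I'll measure these next.

```bash
python3 - <<'E'
from h import *
T=np.load("pics/top0.npy");S=np.load("pics/side0.npy")
P=np.concatenate([T.reshape(-1,3),S.reshape(-1,3)]);P=P[~np.isnan(P).any(1)]
# beam top
b=P[(P[:,2]>.35)&(P[:,2]<.38)&(P[:,0]>.4)&(P[:,0]<1.1)&(abs(P[:,1])<.45)]
print("beam z",np.median(b[:,2]),len(b)); r=cv2.minAreaRect(b[:,:2].astype(np.float32)*1000); print("beam rect",r)
for name in("T","S"):
    C=eval(name)
    b=C.reshape(-1,3); b=b[(abs(b[:,2]-.367)<.008)&(b[:,0]>.4)&(b[:,0]<1.1)&(abs(b[:,1])<.45)]
    print(name,len(b),cv2.minAreaRect(b[:,:2].astype(np.float32)*1000), b[:,2].mean())
# stand
for name in("T","S"):
    C=eval(name).reshape(-1,3)
    b=C[(C[:,2]>.006)&(C[:,2]<.1)&(C[:,0]>.35)&(C[:,0]<.7)&(C[:,1]>.15)&(C[:,1]<.5)]
    print(name,"stand",len(b),b.min(0),b.max(0), cv2.minAreaRect(b[:,:2].astype(np.float32)*1000))
    t=b[b[:,2]>.065]; print(" lips",len(t),t[:,2].max(),cv2.minAreaRect(t[:,:2].astype(np.float32)*1000))
im=cv2.imread("pics/top0.png"); cv2.imwrite("pics/z1.png",cv2.resize(im[90:260,90:410],None,fx=2.5,fy=2.5,interpolation=cv2.INTER_CUBIC))
im=cv2.imread("pics/side0.png"); cv2.imwrite("pics/z2.png",cv2.resize(im[120:270,160:360],None,fx=4,fy=4,interpolation=cv2.INTER_CUBIC))
E
```

```text
beam z 0.3658300977425719 5867
beam rect ((698.9901733398438, -26.058807373046875), (522.1030883789062, 43.10071563720703), 79.13906860351562)
T 3099 ((699.2742309570312, -24.578399658203125), (519.08837890625, 43.10071563720703), 79.13906860351562) 0.3666721981861952
S 2285 ((700.188720703125, -27.1060791015625), (520.3812255859375, 38.9246826171875), 78.92970275878906) 0.3650555703711907
T stand 1706 [0.35576188 0.15492977 0.00601374] [0.69935748 0.49772375 0.09961368] ((528.7584838867188, 329.29541015625), (333.82080078125, 346.54486083984375), 2.421844244003296)
 lips 620 0.09961368014263028 ((512.6756591796875, 403.3167419433594), (307.07293701171875, 137.13336181640625), 37.56973648071289)
S stand 1339 [0.38810645 0.19995951 0.00606149] [0.6996491  0.4639918  0.09992002] ((571.666015625, 355.459228515625), (228.9349365234375, 331.40325927734375), 74.09278106689453)
 lips 382 0.09992002422458679 ((510.4072265625, 398.8399658203125), (297.86712646484375, 137.8314971923828), 38.12558364868164)
```

View pics/z1.png

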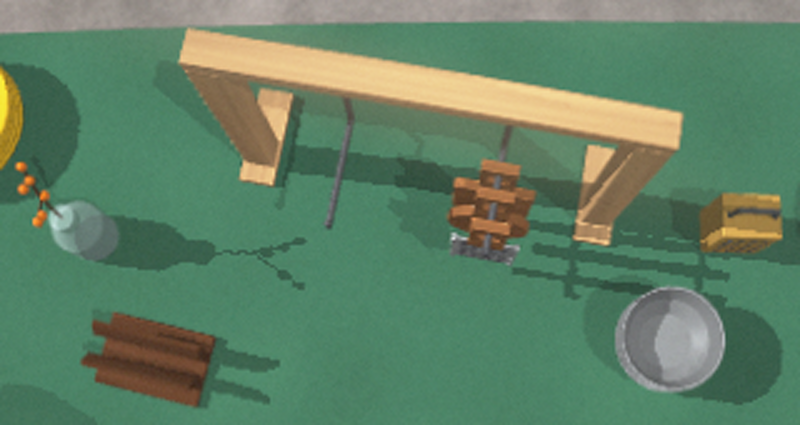

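View pics/z2.png

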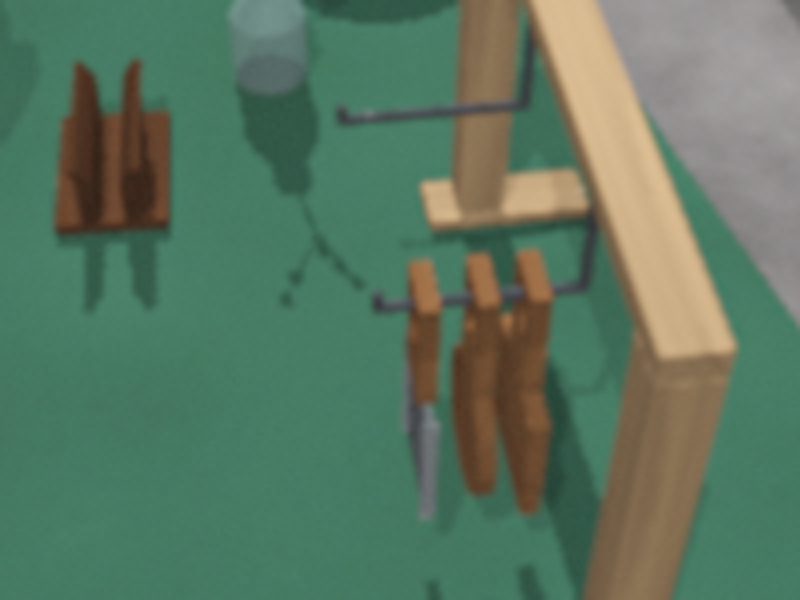

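```bash
cat >> h.py <<'E'
O=np.array([.6948,-.0246,0]); yaw=-10.9
def setframe(o,y):
    global O,yaw; O=np.array(o);yaw=y
def tof(P,o=None,y=None):
    o=O if o is None else np.array(o); y=np.deg2rad(yaw if y is None else y)
    c,s=np.cos(y),np.sin(y); d=P-o
    return np.stack([d[...,0]*c+d[...,1]*s,-d[...,0]*s+d[...,1]*c,d[...,2]],-1)
def tow(p):
    y=np.deg2rad(yaw);c,s=np.cos(y),np.sin(y);p=np.asarray(p,float)
    return np.array([O[0]+c*p[0]-s*p[1],O[1]+s*p[0]+c*p[1],p[2]])
E
python3 - <<'E'
from h import *
C={n:np.load(f"pics/{n}0.npy").reshape(-1,3) for n in("top","side")}
for n,P in C.items():
    P=P[~np.isnan(P).any(1)];F=tof(P)
    # handles: top faces z 0.248-0.262, near y=-90
    m=(abs(F[:,1]+.09)<.04)&(F[:,0]<-.01)&(F[:,0]>-.15)&(F[:,2]>.244)&(F[:,2]<.27)
    f=F[m]; print(n,"handle tops",len(f)); 
    for lo,hi in((-.05,-.018),(-.083,-.05),(-.12,-.083)):
        g=f[(f[:,0]>lo)&(f[:,0]<hi)]
        if len(g)>3: print(len(g),"x",g[:,0].min(),g[:,0].max(),"y",g[:,1].min(),g[:,1].max(),"ztop",np.percentile(g[:,2],90))
    for ys in(-.09,.09):
        m=(abs(F[:,1]-ys)<.012)&(F[:,0]<.01)&(F[:,0]>-.15)&(F[:,2]>.232)&(F[:,2]<.246); f=F[m]
        if len(f)>3: print(" hook",ys,len(f),f[:,0].min(),f[:,0].max(),"y",np.median(f[:,1]),np.median(f[:,2]))
        m=(abs(F[:,1]-ys)<.012)&(F[:,0]<-.115)&(F[:,0]>-.15)&(F[:,2]>.24)&(F[:,2]<.262); f=F[m]; print(" tip",len(f), f.mean(0) if len(f) else 0)
    m=(P[:,2]>.008)&(P[:,2]<.1)&(P[:,0]>.45)&(P[:,0]<.62)&(P[:,1]>.18)&(P[:,1]<.40); s=P[m]
    print(" stand",len(s),s.min(0),s.max(0),cv2.minAreaRect(s[:,:2].astype(np.float32)*1000))
    m=(P[:,2]>.008)&(P[:,2]<.016)&(P[:,0]>.42)&(P[:,0]<.62)&(P[:,1]>.18)&(P[:,1]<.40); s=P[m]
    print(" base",len(s),cv2.minAreaRect(s[:,:2].astype(np.float32)*1000))
    m=(P[:,2]>.066)&(P[:,2]<.08)&(P[:,0]>.42)&(P[:,0]<.62)&(P[:,1]>.15)&(P[:,1]<.40); s=P[m]
    print(" lips",len(s),cv2.minAreaRect(s[:,:2].astype(np.float32)*1000))
E
```

```text
top handle tops 296
91 x -0.04888033336147189 -0.024364419329542825 y -0.11237073001178494 -0.0685880221780479 ztop 0.2575303878559632
95 x -0.08194884242324865 -0.051932250291190335 y -0.1125315131124941 -0.06840348440428415 ztop 0.25746948231544936
96 x -0.11985629204436377 -0.095256042241849 y -0.11176149918448312 -0.06868668689819492 ztop 0.2576707008598603
 hook -0.09 82 -0.1337645583121856 -0.0028873298946708523 y -0.09029064496461076 0.2428893628394745
 tip 20 [-0.12586344 -0.09011053  0.24645814]
 hook 0.09 116 -0.1331374112020759 -0.001821872130096172 y 0.08923518119105829 0.2428546935583768
 tip 18 [-0.12515726  0.08898177  0.24789434]
 stand 512 [0.45091098 0.2715605  0.00802778] [0.60246878 0.39993231 0.07957784] ((526.1819458007812, 336.0868225097656), (151.48263549804688, 128.1239471435547), 0.49189865589141846)
 base 427 ((511.4853515625, 336.2469787597656), (180.6905517578125, 128.58444213867188), 0.5727555155754089)
 lips 242 ((449.0766906738281, 343.50927734375), (126.40686798095703, 59.50168991088867), 76.81629943847656)
side handle tops 300
97 x -0.038607593769110
[... 318 characters left out ...]
3385
 hook -0.09 126 -0.1314317270440999 0.0043268581934396404 y -0.0926282915139528 0.24063862595475471
 tip 20 [-0.12603154 -0.09144684  0.24519459]
 hook 0.09 141 -0.1317525049871158 0.004325672537724725 y 0.08745865768620285 0.2404702619790621
 tip 17 [-0.12635537  0.08784864  0.24608539]
 stand 350 [0.45011165 0.26760234 0.00800172] [0.51111345 0.39980021 0.07576258] ((479.92730712890625, 333.6195983886719), (131.9710235595703, 60.590431213378906), 89.10305786132812)
 base 260 ((466.59173583984375, 337.4525146484375), (133.87713623046875, 61.97795867919922), 76.49420166015625)
 lips 129 ((449.4117126464844, 340.98468017578125), (132.17361450195312, 59.90858840942383), 77.34037017822266)
```

```bash
python3 - <<'E'
from h import *
C={n:np.load(f"pics/{n}0.npy").reshape(-1,3) for n in("top","side")}
for n,P in C.items():
    P=P[~np.isnan(P).any(1)];F=tof(P)
    m=(abs(F[:,1]+.09)<.04)&(F[:,0]<-.01)&(F[:,0]>-.15)&(F[:,2]>.2525)&(F[:,2]<.26); f=F[m]
    print(n,np.histogram(f[:,0]*1000,bins=range(-120,-10,4)))
    m=(P[:,2]>.009)&(P[:,2]<.09)&(P[:,0]>.35)&(P[:,0]<.53)&(P[:,1]>.2)&(P[:,1]<.45); s=P[m]
    print(" stand",len(s),s.min(0),s.max(0),cv2.minAreaRect(s[:,:2].astype(np.float32)*1000))
    m=(P[:,2]>.072)&(P[:,2]<.08)&(P[:,0]>.35)&(P[:,0]<.53)&(P[:,1]>.2)&(P[:,1]<.45); s=P[m]
    print(" lips",len(s),cv2.minAreaRect(s[:,:2].astype(np.float32)*1000))
    # slot: points low between lips
    f=tof(P,[.4495,.342,0],-13.); m=(abs(f[:,1])<.085)&(abs(f[:,0])<.06)&(f[:,2]>.006)&(f[:,2]<.09);f=f[m]
    for x in range(-60,60,5):
        g=f[(f[:,0]*1000>=x)&(f[:,0]*1000<x+5)]
        if len(g): print(x,len(g),np.percentile(g[:,2],[5,50,95]).round(3),g[:,1].min().round(3),g[:,1].max().round(3))
E
```

```text
top (array([ 0,  0,  4, 21, 20, 23,  7,  0,  0,  0,  0,  5, 19, 22, 20,  9,  0,
        0,  0,  1, 20, 16, 22,  9,  0,  0,  0]), array([-120, -116, -112, -108, -104, -100,  -96,  -92,  -88,  -84,  -80,
        -76,  -72,  -68,  -64,  -60,  -56,  -52,  -48,  -44,  -40,  -36,
        -32,  -28,  -24,  -20,  -16,  -12]))
 stand 1202 [0.39030028 0.2715605  0.0090099 ] [0.51411969 0.43566382 0.07976808] ((451.4550476074219, 354.18536376953125), (153.82815551757812, 98.35210418701172), 76.79735565185547)
 lips 184 ((451.45458984375, 353.4197998046875), (152.2517852783203, 59.54525375366211), 76.65864562988281)
-60 2 [0.006 0.006 0.006] 0.05 0.069
-55 2 [0.007 0.008 0.009] 0.015 0.029
-50 58 [0.009 0.013 0.016] -0.064 0.083
-45 61 [0.009 0.012 0.015] -0.063 0.083
-40 63 [0.008 0.012 0.016] -0.064 0.082
-35 49 [0.009 0.013 0.072] -0.06 0.079
-30 73 [0.049 0.073 0.077] -0.064 0.083
-25 75 [0.063 0.073 0.077] -0.065 0.084
-20 76 [0.045 0.064 0.071] -0.064 0.085
-15 73 [0.008 0.017 0.064] -0.061 0.083
-10 57 [0.008 0.012 0.016] -0.061 0.084
-5 61 [0.009 0.012 0.015] -0.06 0.082
0 59 [0.008 0.01
[... 1066 characters left out ...]
 24 [0.007 0.01  0.013] -0.063 -0.006
-35 14 [0.006 0.011 0.07 ] -0.061 0.038
-30 41 [0.012 0.071 0.073] -0.065 0.079
-25 69 [0.018 0.07  0.074] -0.065 0.084
-20 64 [0.025 0.062 0.068] -0.067 0.08
-15 109 [0.01  0.041 0.061] -0.064 0.084
-10 38 [0.007 0.01  0.014] -0.052 0.081
-5 40 [0.008 0.01  0.013] -0.066 0.08
0 30 [0.007 0.009 0.011] -0.062 0.083
5 26 [0.008 0.009 0.011] -0.064 0.06
10 31 [0.013 0.055 0.058] -0.066 0.076
15 49 [0.02  0.061 0.067] -0.067 0.08
20 47 [0.017 0.068 0.072] -0.069 0.085
25 93 [0.008 0.068 0.075] -0.066 0.085
30 62 [0.007 0.01  0.072] -0.068 0.084
35 27 [0.007 0.009 0.012] -0.066 0.085
40 42 [0.007 0.01  0.012] -0.065 0.084
45 39 [0.007 0.01  0.012] -0.065 0.08
```

Emit:
step_arm(plan=[[0.04,-0.03,0,0],[0.04,-0.03,0,0],[0.04,-0.03,0,0],[0.04,-0.03,-0.02,0],[0.04,-0.03,-0.03,0],[0.04,-0.02,-0.03,0],[0.03,0,-0.04,-1],[0.03,0,-0.05,-1],[0.03,0,-0.05,-1],[0.03,0,-0.05,-1]])

```text
time_s: 1.35
ee_pos: [0.4524, 0.2732, 0.4063]
eef_rot: [-90.0, 0.0, -11.0]
ft_force: [0.1, -0.7, -0.0]
opening: 0.0918
```

Emit:
step_arm(plan=[[0.01,0,-0.05,0],[0.01,0,-0.05,0],[0.01,0,-0.05,0],[0.01,0,-0.05,0],[0.01,0,-0.05,0],[0.01,0,-0.05,0],[0.01,0,-0.053,0],[0,0,0,0]])

```text
time_s: 2.35
ee_pos: [0.4524, -0.0888, 0.4067]
eef_rot: [-90.0, -0.0, -11.5]
ft_force: [1.1, 1.7, -0.4]
opening: 0.0917
```

```bash
python3 - <<'E'
from h import *
s=arm.read_state(); print(s["joints"].round(2),s["ee_pos"],s["eef_rot"])
E
```

```text
[-23.41  -1.78  30.05 105.22   0.94  76.3   84.88] [ 0.45240111 -0.08882023  0.40667855] [-9.00200322e+01 -1.87209776e-02 -1.15191999e+01]
```

Emit:
step_arm(plan=[[0,-0.04,0,0],[0,-0.04,0,0],[0,-0.04,0,0],[0,-0.04,0,0],[0,-0.04,0,0],[0,-0.04,0,0]])

```text
time_s: 3.1
ee_pos: [0.4536, -0.0835, 0.6466]
eef_rot: [-90.0, -0.2, -10.9]
ft_force: [-30.4, 4.1, 1.9]
opening: 0.092
```

```bash
python3 - <<'E'
from h import *
s=arm.read_state(); print(s["joints"].round(2),s["ee_pos"],s["eef_rot"])
E
```

```text
[-23.65  -1.28  29.52  75.39   0.63 105.57  85.09] [ 0.45357502 -0.08348623  0.64660008] [-89.9622902   -0.15174753 -10.9482424 ]
```

Emit:
step_arm(plan=[[0,-0.01,0,0],[0,-0.01,0,0],[0,-0.01,0,0],[0,-0.01,0,0]])

```text
time_s: 3.6
ee_pos: [0.4533, -0.0835, 0.66]
eef_rot: [-89.8, -1.9, -11.0]
ft_force: [-0.3, 0.4, 0.1]
opening: 0.0917
```

```bash
python3 - <<'E'
from h import *
s=arm.read_state(); print(s["joints"].round(2),s["ee_pos"],s["eef_rot"],s["ft_force"])
E
```

```text
[ -7.86  -0.95  13.92  73.53   0.22 105.51  85.16] [ 0.45327535 -0.08346869  0.65998565] [-89.82586602  -1.86678128 -10.96496793] [-0.31952641  0.38553718  0.11733347]
```

Emit:
step_arm(plan=[[0,-0.04,0,0],[0,-0.04,0,0],[0,-0.04,0,0],[0,-0.04,0,0]])

```text
time_s: 4.1
ee_pos: [0.4423, -0.0822, 0.7201]
eef_rot: [-89.3, -9.2, -11.0]
ft_force: [-0.6, 0.7, 0.4]
opening: 0.0915
```

```bash
python3 - <<'E'
from h import *
s=arm.read_state(); print(s["joints"].round(2),s["ee_pos"],s["eef_rot"],s["ft_force"])
E
```

```text
[ 41.77  -1.71 -33.21  66.7   -1.27 105.52  87.1 ] [ 0.44226397 -0.08224266  0.72010076] [-89.3074006   -9.17816607 -11.01566706] [-0.61751194  0.72242911  0.41251161]
```

Emit:
step_arm(plan=[[0.03,-0.03,0,0],[0.03,-0.03,0,0],[0.03,-0.03,0,0],[0.03,-0.03,0,0]])

```text
time_s: 4.6
ee_pos: [0.5085, -0.1006, 0.7596]
eef_rot: [-88.7, -13.9, -11.3]
ft_force: [0.9, -1.1, -0.6]
opening: 0.0919
```

```bash
python3 - <<'E'
from h import *
s=arm.read_state(); print(s["joints"].round(2),s["ee_pos"],s["eef_rot"],s["ft_force"])
E
```

```text
[ -6.52   2.82  15.74  57.83  -1.6  105.51  87.37] [ 0.50845795 -0.10063798  0.75955757] [-88.69773761 -13.89720944 -11.28071367] [ 0.85164733 -1.06885384 -0.60159339]
```

Emit:
step_arm(plan=[[0.03,-0.035,0,0],[0.03,-0.035,0,0],[0.03,-0.035,0,0],[0.03,-0.035,0,0],[0.03,-0.035,0,0]])

```text
time_s: 5.22
ee_pos: [0.576, -0.1152, 0.8399]
eef_rot: [-88.4, -24.2, -11.4]
ft_force: [0.3, -0.8, -0.5]
opening: 0.0919
```

```bash
python3 - <<'E'
from h import *
s=arm.read_state(); print(s["joints"].round(2),s["ee_pos"],s["eef_rot"],s["ft_force"])
E
```

```text
[ -3.06  10.38  16.95  40.22  -5.4  105.52  89.31] [ 0.57601608 -0.11523489  0.83988754] [-88.44474967 -24.238217   -11.44868128] [ 0.28991588 -0.80617818 -0.49286501]
```

Emit:
step_arm(plan=[[0.03,-0.035,0,0],[0.03,-0.035,0,0],[0.03,-0.03,0,0]])

```text
time_s: 5.6
ee_pos: [0.5929, -0.1204, 0.888]
eef_rot: [-88.3, -30.5, -11.7]
ft_force: [0.4, -0.6, 0.5]
opening: 0.0919
```

```bash
python3 - <<'E'
from h import *
s=arm.read_state(); print(s["joints"].round(2),s["ee_pos"],s["eef_rot"],s["ft_force"])
E
```

```text
[ -0.31  13.05  15.83  31.31  -6.76 105.52  89.37] [ 0.59290135 -0.12041     0.88803193] [-88.27984007 -30.46801547 -11.66970151] [ 0.36653359 -0.55272799  0.4784775 ]
```

```bash
cat >> h.py <<'E'
def rot(): return R.from_euler('xyz',arm.read_state()["eef_rot"],degrees=True).as_matrix()
def togo(fp,back=0.0,M=None,pos=None):
    "tool shift taking the grasp point to frame point fp, backed off along the tool axis"
    M=rot() if M is None else M
    p=arm.read_state()["ee_pos"] if pos is None else pos
    g=tow(fp)-M[:,1]*(0.003+back)
    return (M.T@(g-p)).round(4)
def where():
    s=arm.read_state();M=rot();g=s["ee_pos"]+.003*M[:,1]
    print("t",s["time_s"],"grasp frame mm",(tof(g)*1000).round(1),"rpy",s["eef_rot"].round(2),"zaxis elev",np.rad2deg(M[2,2]).round(2),"zyaw",(np.rad2deg(np.arctan2(-M[0,2],M[1,2]))).round(2),"q",s["joints"].round(1),"F",s["ft_force"].round(1),"open",round(s["opening"]*1000,1))
E
python3 - <<'E'
from h import *
where(); print(togo([-.102,-.09,.230],.12))
E
```

```text
t 5.6 grasp frame mm [ -80.4 -113.3  885.4] rpy [-88.28 -30.47 -11.67] zaxis elev 1.48 zyaw -10.8 q [ -0.3  13.1  15.8  31.3  -6.8 105.5  89.4] F [ 0.4 -0.6  0.5] open 91.9
[-0.3512  0.4343  0.0064]
```

Emit:
step_arm(plan=[[-0.035,0.043,0,-1.5],[-0.035,0.043,0,0],[-0.035,0.043,0,0],[-0.035,0.043,0,0],[-0.035,0.043,0,0],[-0.035,0.043,0,0],[-0.035,0.043,0,0],[-0.035,0.043,0,0],[-0.035,0.043,0,0],[0,0,0,0]])

```text
time_s: 6.85
ee_pos: [0.5185, -0.1003, 0.3975]
eef_rot: [-89.1, -30.0, -10.2]
ft_force: [-0.2, 0.5, 1.6]
opening: 0.092
```

```bash
python3 - <<'E'
from h import *
where(); print(togo([-.102,-.09,.230],.12), togo([-.102,-.09,.230]))
snap("side","side1");
E
```

```text
t 6.85 grasp frame mm [-157.3 -107.6  394.9] rpy [-89.1  -29.95 -10.21] zaxis elev 0.78 zyaw -9.76 q [ -5.2  -8.9  10.7 118.    4.5  40.8  83.2] F [-0.2  0.5  1.6] open 92.0
[-0.0343  0.0508  0.0143] [-0.0343  0.1708  0.0143]
```

View pics/side1.png

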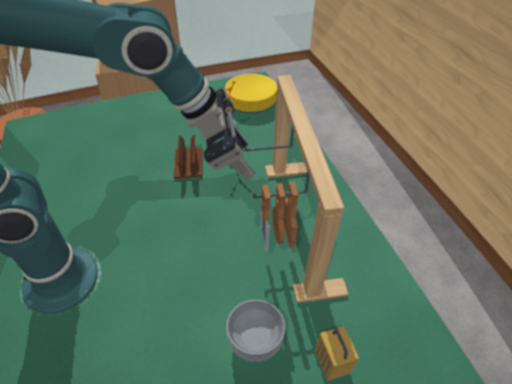

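The lean holds: the gripper now sits at about (230,150), tilted back towards the robot. I'll go in on the grater handle.

Emit:
step_arm(plan=[[-0.017,0.025,0.007,0],[-0.017,0.026,0.007,0],[0,0.03,0,0],[0,0.03,0,0],[0,0.03,0,0],[0,0.03,0,0],[0,0,0,0]])

```text
time_s: 7.78
ee_pos: [0.5829, -0.0952, 0.2386]
eef_rot: [-89.1, -30.5, -10.3]
ft_force: [-0.2, -0.1, 0.3]
opening: 0.092
```

```bash
python3 - <<'E'
from h import *
where(); print(togo([-.102,-.09,.230]))
snap("side","side2");snap("top","top2")
a=cv2.imread("pics/side2.png")[100:280,150:360];b=cv2.imread("pics/top2.png")[80:260,190:400]
cv2.imwrite("pics/z3.png",cv2.resize(np.hstack([a,b]),None,fx=1.9,fy=2.5))
E
```

```text
t 7.775 grasp frame mm [-95.  -90.4 236. ] rpy [-89.06 -30.52 -10.29] zaxis elev 0.81 zyaw -9.81 q [ -4.4   8.7  10.4 123.5  -0.3  17.4  85.8] F [-0.2 -0.1  0.3] open 92.0
[-0.0091  0.0016  0.0005]
```

View pics/z3.png

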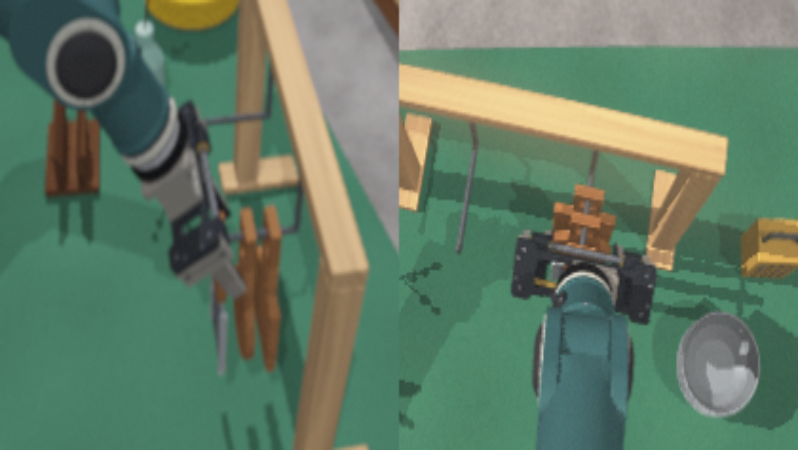

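Emit:
step_arm(plan=[[-0.008,0.001,0,0],[0,0,0,0]])

```text
time_s: 8.12
ee_pos: [0.5737, -0.0941, 0.2335]
eef_rot: [-89.0, -30.5, -10.3]
ft_force: [-0.6, -0.5, -0.3]
opening: 0.0919
```

Emit:
step_arm(plan=[[0,0,0,0],[0,0,0,0],[0,0,0,0],[0,0,0,0],[0,0,0,0],[0,0,0,0]], grip=1, newtons=25)

```text
time_s: 8.88
ee_pos: [0.5748, -0.0917, 0.2328]
eef_rot: [-89.0, -30.5, -10.1]
ft_force: [0.8, 6.4, 1.2]
opening: 0.0441
```

```bash
python3 - <<'E'
from h import *
where(); M=rot(); print("up tool",(M.T@[0,0,.01]).round(4)); f=tow([-.01,0,0])-tow([0,0,0]);print("frame -x",(M.T@f).round(4)); f=tow([0,.01,0])-tow([0,0,0]);print("frame +y",(M.T@f).round(4))
E
```

```text
t 8.875 grasp frame mm [-103.7  -88.5  230.3] rpy [-88.97 -30.48 -10.15] zaxis elev 0.89 zyaw -9.62 q [ -4.6   8.4  10.3 124.9  -0.2  16.4  85.5] F [0.8 6.4 1.2] open 44.1
up tool [ 0.0051 -0.0086  0.0002]
frame -x [-0.0086 -0.0051  0.0002]
frame +y [0.0001 0.0002 0.01  ]
```

Emit:
step_arm(plan=[[0.0045,-0.0075,0,0],[0.0045,-0.0075,0,0],[0,0,0,0]])

```text
time_s: 9.25
ee_pos: [0.5748, -0.0952, 0.2514]
eef_rot: [-89.0, -30.6, -10.4]
ft_force: [-0.4, 0.5, -1.3]
opening: 0.0438
```

```bash
python3 - <<'E'
from h import *
where(); snap("side","s3")
cv2.imwrite("pics/z4.png",cv2.resize(cv2.imread("pics/s3.png")[120:280,200:340],None,fx=4,fy=3.7))
E
```

```text
t 9.25 grasp frame mm [-103.   -91.9  248.8] rpy [-89.03 -30.57 -10.38] zaxis elev 0.83 zyaw -9.89 q [ -4.9   6.8  10.9 123.8   0.6  19.   85. ] F [-0.4  0.5 -1.3] open 43.8
```

View pics/z4.png

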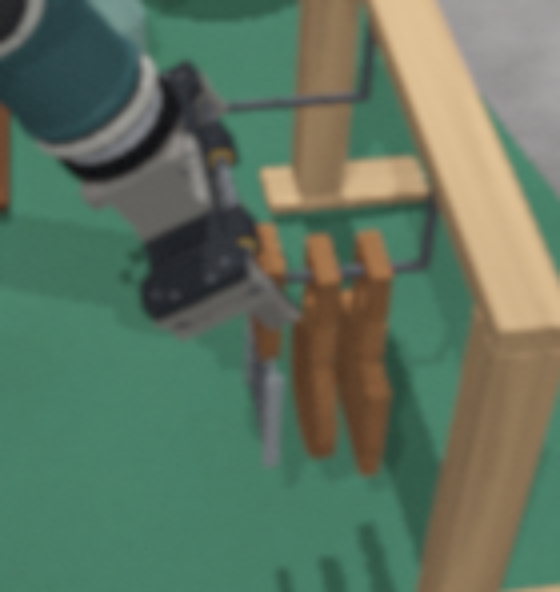

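Emit:
step_arm(plan=[[-0.013,-0.007,0.002,0],[-0.013,-0.008,0,0],[-0.013,-0.008,0,0],[-0.013,-0.008,0,0],[0,0,0,0]])

```text
time_s: 9.93
ee_pos: [0.5139, -0.082, 0.2508]
eef_rot: [-89.0, -30.5, -10.3]
ft_force: [0.3, -0.2, -1.2]
opening: 0.0439
```

```bash
python3 - <<'E'
from h import *
where(); snap("side","s4");snap("top","t4")
a=cv2.imread("pics/s4.png")[100:280,150:360];b=cv2.imread("pics/t4.png")[80:260,190:400]
cv2.imwrite("pics/z5.png",cv2.resize(np.hstack([a,b]),None,fx=1.9,fy=2.5))
E
```

```text
t 9.925 grasp frame mm [-165.2  -90.5  248.2] rpy [-89.03 -30.48 -10.31] zaxis elev 0.84 zyaw -9.82 q [-7.20e+00  1.00e-01  1.13e+01  1.31e+02  6.60e+00  1.86e+01  7.84e+01] F [ 0.3 -0.2 -1.2] open 43.9
```

View pics/z5.png

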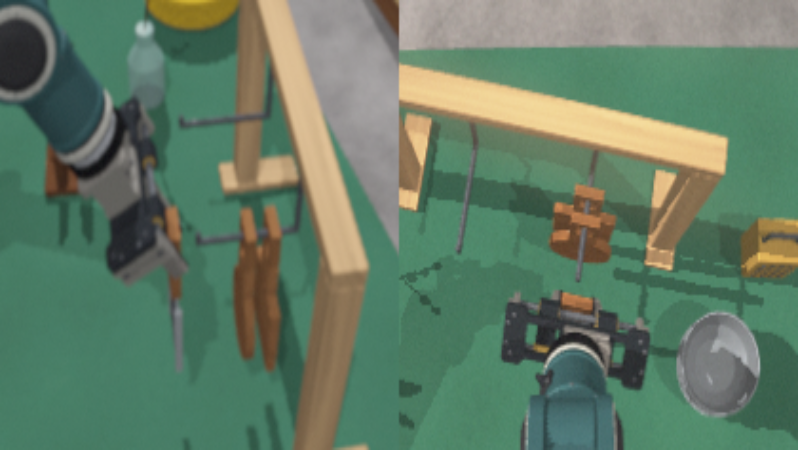

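Emit:
step_arm(plan=[[0,0,0.03,0],[0,0,0.04,0],[0,0,0.04,0],[0,0,0.04,0],[0,0,0.03,0],[0,0,0,0]])

```text
time_s: 10.78
ee_pos: [0.5467, 0.0981, 0.2533]
eef_rot: [-89.0, -30.5, -10.1]
ft_force: [-0.4, -0.9, -1.0]
opening: 0.044
```

```bash
python3 - <<'E'
from h import *
where(); print(togo([-.16,.09,.247]))
snap("side","s5");snap("top","t5")
a=cv2.imread("pics/s5.png")[60:240,150:360];b=cv2.imread("pics/t5.png")[80:260,120:330]
cv2.imwrite("pics/z6.png",cv2.resize(np.hstack([a,b]),None,fx=1.9,fy=2.5))
C=np.load("pics/t5.npy").reshape(-1,3);F=tof(C);m=(F[:,0]>-.19)&(F[:,0]<-.13)&(abs(F[:,1]-.09)<.025)&(F[:,2]>.262)&(F[:,2]<.282);f=F[m];print(len(f),f.min(0),f.max(0))
E
```

```text
t 10.775 grasp frame mm [-167.1   92.5  250.7] rpy [-88.99 -30.49 -10.1 ] zaxis elev 0.87 zyaw -9.58 q [-22.5   5.3   0.8 125.1  34.   26.6  30.9] F [-0.4 -0.9 -1. ] open 44.0
[ 0.0042  0.0067 -0.0027]
98 [-0.18819651  0.0661782   0.2628739 ] [-0.15750995  0.11474857  0.27900725]
```

View pics/z6.png

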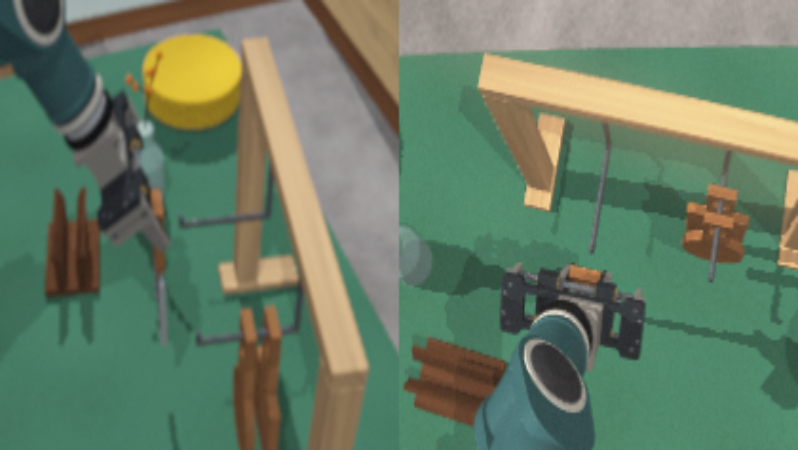

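Emit:
step_arm(plan=[[0.001,0.003,-0.003,0],[0.013,0.008,0,0],[0.013,0.008,0,0],[0.013,0.008,0,0],[0.013,0.008,0,0],[0,0,0,0]])

```text
time_s: 11.62
ee_pos: [0.6089, 0.0807, 0.2497]
eef_rot: [-89.1, -30.5, -10.4]
ft_force: [0.3, -0.7, -1.8]
opening: 0.0437
```

```bash
python3 - <<'E'
from h import *
where(); print(togo([-.05,.09,.247]))
snap("side","s6");snap("top","t6")
a=cv2.imread("pics/s6.png")[60:240,150:360];b=cv2.imread("pics/t6.png")[80:260,120:330]
cv2.imwrite("pics/z7.png",cv2.resize(np.hstack([a,b]),None,fx=1.9,fy=2.5))
E
```

```text
t 11.625 grasp frame mm [-102.7   87.2  247.1] rpy [-89.06 -30.47 -10.39] zaxis elev 0.81 zyaw -9.91 q [-18.6  11.2   1.8 118.6  29.7  25.3  38.7] F [ 0.3 -0.7 -1.8] open 43.7
[0.0454 0.0269 0.0018]
```

View pics/z7.png

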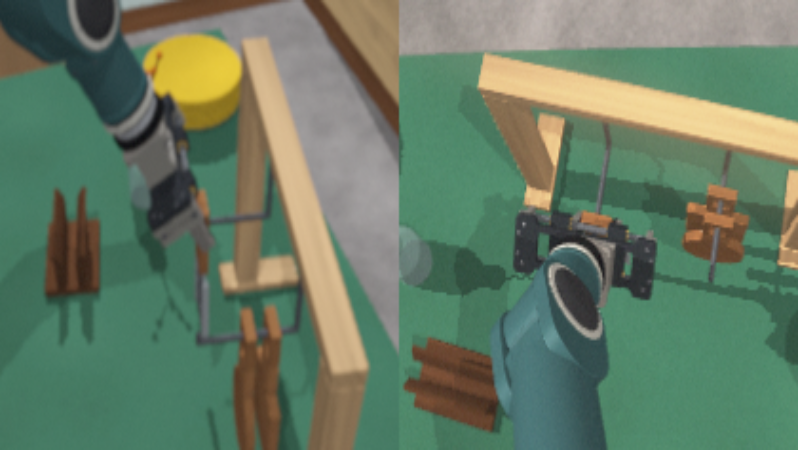

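Emit:
step_arm(plan=[[0.015,0.009,0.001,0],[0.015,0.009,0.001,0],[0.015,0.009,0,0],[0,0,0,0]])

```text
time_s: 12.22
ee_pos: [0.6612, 0.0735, 0.2493]
eef_rot: [-89.1, -30.5, -10.4]
ft_force: [0.0, -0.1, -1.0]
opening: 0.0441
```

```bash
python3 - <<'E'
from h import *
where(); M=rot(); print((M.T@[0,0,-.01]).round(4),togo([-.05,.09,.230]))
E
```

```text
t 12.225 grasp frame mm [-50.   90.  246.7] rpy [-89.05 -30.48 -10.42] zaxis elev 0.82 zyaw -9.93 q [-15.5  15.9   1.2 112.3  26.4  25.7  44.1] F [ 0.  -0.1 -1. ] open 44.1
[-0.0051  0.0086 -0.0001] [-0.0085  0.0144 -0.0002]
```

Emit:
step_arm(plan=[[-0.004,0.0065,0,0],[-0.003,0.005,0,0],[-0.0015,0.0028,0,0],[0,0,0,0],[0,0,0,0]])

```text
time_s: 12.85
ee_pos: [0.6598, 0.0753, 0.233]
eef_rot: [-89.0, -30.5, -10.3]
ft_force: [-0.7, 2.7, -1.5]
opening: 0.0443
```

```bash
python3 - <<'E'
from h import *
where()
snap("side","s7");snap("top","t7")
a=cv2.imread("pics/s7.png")[60:240,150:360];b=cv2.imread("pics/t7.png")[80:260,120:330]
cv2.imwrite("pics/z8.png",cv2.resize(np.hstack([a,b]),None,fx=1.9,fy=2.5))
E
```

```text
t 12.85 grasp frame mm [-51.7  91.5 230.4] rpy [-89.01 -30.49 -10.29] zaxis elev 0.86 zyaw -9.78 q [-16.4  17.    2.  113.3  27.8  23.7  42.3] F [-0.7  2.7 -1.5] open 44.3
```

View pics/z8.png

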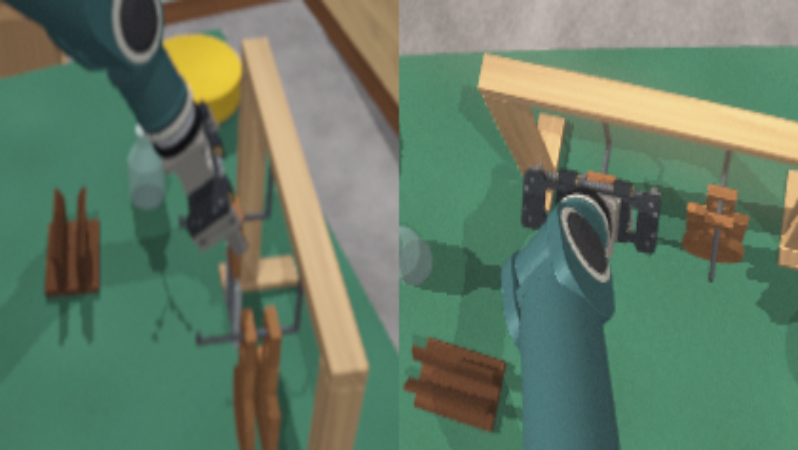

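Emit:
step_arm(plan=[[-0.0008,0.0012,0,0],[0,0,0,0]])

```text
time_s: 13.2
ee_pos: [0.6602, 0.0753, 0.2328]
eef_rot: [-89.0, -30.6, -10.3]
ft_force: [-3.8, 1.9, 5.4]
opening: 0.044
```

Emit:
step_arm(plan=[[0,0,0,0],[0,0,0,0],[0,0,0,0],[0,0,0,0]], grip=0)

```text
time_s: 13.7
ee_pos: [0.6597, 0.0743, 0.2312]
eef_rot: [-89.1, -30.5, -10.3]
ft_force: [0.0, 0.2, 0.1]
opening: 0.0819
```

Emit:
step_arm(plan=[[0,-0.02,0,0],[0,-0.03,0,0],[0,-0.03,0,0],[0,-0.03,0,0],[0,0,0,0]])

```text
time_s: 14.32
ee_pos: [0.605, 0.0832, 0.3287]
eef_rot: [-88.9, -30.7, -10.4]
ft_force: [0.3, 0.3, 0.2]
opening: 0.0916
```

```bash
python3 - <<'E'
from h import *
where()
snap("side","s8");snap("top","t8")
a=cv2.imread("pics/s8.png")[60:240,150:360];b=cv2.imread("pics/t8.png")[80:260,120:330]
cv2.imwrite("pics/z9.png",cv2.resize(np.hstack([a,b]),None,fx=1.9,fy=2.5))
print(togo([-.065,-.09,.23],.12),togo([-.065,-.09,.23],.0))
E
```

```text
t 14.325 grasp frame mm [-107.1   89.   326.1] rpy [-88.91 -30.7  -10.36] zaxis elev 0.94 zyaw -9.8 q [-16.3   5.4  -1.2 113.9  23.   34.7  46.5] F [0.3 0.3 0.2] open 91.6
[-0.0123 -0.022  -0.1802] [-0.0123  0.098  -0.1802]
```

View pics/z9.png

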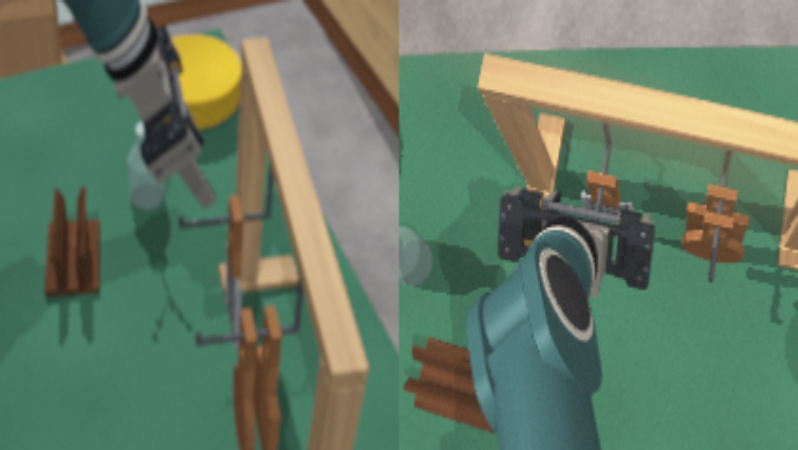

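The grater hangs on the spare hook (crop side ~(237,215)) and the round board is now in front on the full hook. The round board is next.

Emit:
step_arm(plan=[[0,-0.025,-0.02,0],[-0.004,0,-0.04,0],[-0.004,0,-0.04,0],[-0.004,0,-0.04,0],[0,0,-0.04,0],[0,0,0,0]])

```text
time_s: 15.18
ee_pos: [0.5501, -0.0945, 0.3375]
eef_rot: [-89.1, -30.3, -10.7]
ft_force: [-0.7, 1.0, -0.4]
opening: 0.0918
```

```bash
python3 - <<'E'
from h import *
where()
print(togo([-.0655,-.09,.23],.12),togo([-.0655,-.09,.23],.0))
E
```

```text
t 15.175 grasp frame mm [-127.3  -96.   334.9] rpy [-89.09 -30.33 -10.68] zaxis elev 0.79 zyaw -10.22 q [ -4.5  -2.3   9.6 120.4   4.3  31.6  81.8] F [-0.7  1.  -0.4] open 91.8
[0.0004 0.0019 0.0038] [0.0004 0.1219 0.0038]
```

Emit:
step_arm(plan=[[0,0.03,0.005,0],[0,0.03,0,0],[0,0.03,0,0],[0,0.03,0,0],[0,0,0,0]])

```text
time_s: 15.8
ee_pos: [0.6114, -0.0938, 0.2321]
eef_rot: [-89.1, -30.1, -10.2]
ft_force: [-0.0, 0.2, 0.0]
opening: 0.0919
```

```bash
python3 - <<'E'
from h import *
where()
print(togo([-.0655,-.0895,.23],.0))
snap("side","s9");snap("top","t9")
a=cv2.imread("pics/s9.png")[100:280,190:400];b=cv2.imread("pics/t9.png")[80:260,190:400]
cv2.imwrite("pics/z10.png",cv2.resize(np.hstack([a,b]),None,fx=1.9,fy=2.5))
E
```

```text
t 15.8 grasp frame mm [-67.3 -83.7 229.5] rpy [-89.11 -30.11 -10.23] zaxis elev 0.77 zyaw -9.79 q [ -3.3  12.2   9.  120.1  -0.5  17.8  85.4] F [-0.   0.2  0. ] open 91.9
[ 0.0018  0.0004 -0.0058]
```

View pics/z10.png

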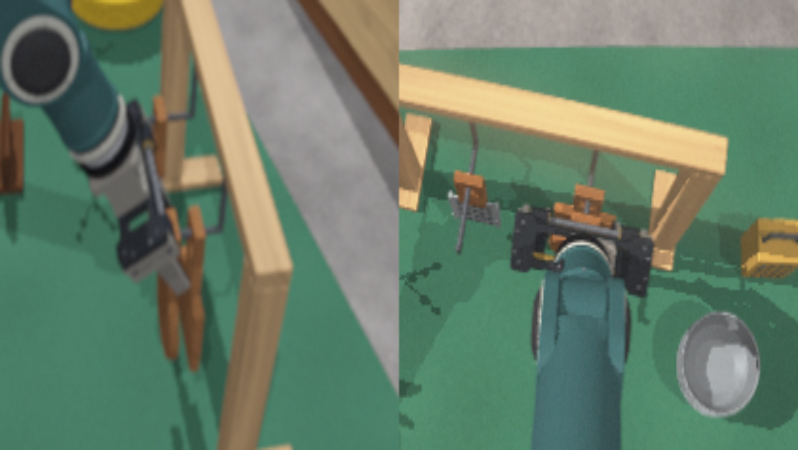

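Emit:
step_arm(plan=[[0.001,0,-0.0058,0],[0,0,0,0]])

```text
time_s: 16.15
ee_pos: [0.6121, -0.1015, 0.2375]
eef_rot: [-89.0, -30.6, -10.4]
ft_force: [0.9, -0.5, 0.3]
opening: 0.0916
```

Emit:
step_arm(plan=[[0,0,0,0],[0,0,0,0],[0,0,0,0],[0,0,0,0],[0,0,0,0],[0,0,0,0]], grip=1, newtons=25)

```text
time_s: 16.9
ee_pos: [0.6123, -0.0988, 0.2362]
eef_rot: [-89.0, -30.5, -10.2]
ft_force: [-0.4, 4.9, 1.2]
opening: 0.0437
```

```bash
python3 - <<'E'
from h import *
where()
E
```

```text
t 16.9 grasp frame mm [-65.4 -88.4 233.7] rpy [-88.98 -30.48 -10.21] zaxis elev 0.88 zyaw -9.7 q [ -2.1  11.9   8.4 119.9  -1.4  17.9  86.9] F [-0.4  4.9  1.2] open 43.7
```

Emit:
step_arm(plan=[[0.0045,-0.0073,0.001,0],[0.0043,-0.007,0.001,0],[0,0,0,0]])

```text
time_s: 17.27
ee_pos: [0.613, -0.0996, 0.2541]
eef_rot: [-89.0, -30.6, -10.4]
ft_force: [-0.3, 0.1, -1.7]
opening: 0.0436
```

```bash
python3 - <<'E'
from h import *
where()
E
```

```text
t 17.275 grasp frame mm [-64.6 -89.1 251.5] rpy [-89.05 -30.57 -10.37] zaxis elev 0.82 zyaw -9.88 q [ -2.7  10.5   9.  118.9  -0.6  20.2  86.1] F [-0.3  0.1 -1.7] open 43.6
```

Emit:
step_arm(plan=[[-0.013,-0.0077,0,0],[-0.013,-0.0077,0,0],[-0.013,-0.0077,0,0],[-0.013,-0.0077,0,0],[0,0,0,0]])

```text
time_s: 17.9
ee_pos: [0.5519, -0.0885, 0.2532]
eef_rot: [-89.0, -30.5, -10.3]
ft_force: [0.1, -0.6, -0.1]
opening: 0.044
```

```bash
python3 - <<'E'
from h import *
where()
E
```

```text
t 17.9 grasp frame mm [-126.7  -89.7  250.6] rpy [-89.03 -30.47 -10.31] zaxis elev 0.83 zyaw -9.82 q [ -4.9   4.2  10.  126.4   3.3  19.1  82. ] F [ 0.1 -0.6 -0.1] open 44.0
```

Emit:
step_arm(plan=[[-0.013,-0.0077,0,0],[-0.013,-0.0077,0,0],[-0.012,-0.007,0,0],[0,0,0.02,0],[0,0,0.04,0],[0,0,0.04,0],[0,0,0.04,0],[0,0,0.03,0],[0,0,0.008,0],[0,0,0,0]])

```text
time_s: 19.15
ee_pos: [0.5396, 0.0937, 0.2555]
eef_rot: [-89.1, -30.5, -10.3]
ft_force: [0.1, -0.7, -1.4]
opening: 0.044
```

```bash
python3 - <<'E'
from h import *
where(); print(togo([-.165,.0915,.2505]))
snap("side","s10");snap("top","t10")
a=cv2.imread("pics/s10.png")[60:240,150:360];b=cv2.imread("pics/t10.png")[80:260,120:330]
cv2.imwrite("pics/z11.png",cv2.resize(np.hstack([a,b]),None,fx=1.9,fy=2.5))
F=tof(np.load("pics/t10.npy").reshape(-1,3))
m=(abs(F[:,1]-.09)<.03)&(F[:,0]<-.02)&(F[:,0]>-.14)&(F[:,2]>.2505)&(F[:,2]<.262); f=F[m];print(len(f),f.min(0),f.max(0),f.mean(0))
E
```

```text
t 19.15 grasp frame mm [-173.2   86.9  253. ] rpy [-89.09 -30.45 -10.3 ] zaxis elev 0.79 zyaw -9.84 q [-19.6   4.5  -2.1 125.6  34.4  27.2  30.6] F [ 0.1 -0.7 -1.4] open 44.0
[0.0059 0.0064 0.0044]
86 [-0.13365471  0.06772965  0.2511645 ] [-0.04194925  0.11208046  0.25872278] [-0.05496462  0.08943936  0.25501059]
```

View pics/z11.png

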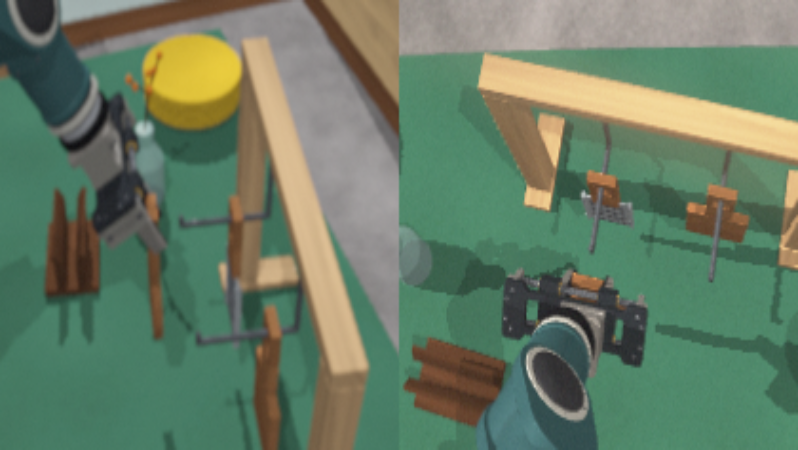

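Emit:
step_arm(plan=[[0.0,0.002,0.0035,0],[0.013,0.008,0,0],[0.013,0.0077,0,0],[0.013,0.0077,0,0],[0.013,0.0077,0,0],[0,0,0,0]])

```text
time_s: 20.0
ee_pos: [0.6024, 0.0865, 0.2534]
eef_rot: [-89.1, -30.5, -10.4]
ft_force: [0.4, -0.0, -0.7]
opening: 0.0438
```

```bash
python3 - <<'E'
from h import *
where(); print(togo([-.097,.0905,.2505]),togo([-.097,.0905,.2332]))
E
```

```text
t 20.0 grasp frame mm [-110.2   91.7  250.8] rpy [-89.05 -30.47 -10.4 ] zaxis elev 0.82 zyaw -9.92 q [-16.8  10.5  -1.2 118.8  31.3  26.3  36.6] F [ 0.4 -0.  -0.7] open 43.8
[ 0.0112  0.0069 -0.0014] [ 0.0024  0.0218 -0.0017]
```

Emit:
step_arm(plan=[[0.0112,0.0069,-0.001,0],[-0.004,0.0065,0,0],[-0.003,0.005,0,0],[-0.002,0.0035,0,0],[0,0,0,0],[0,0,0,0]])

```text
time_s: 20.75
ee_pos: [0.6139, 0.0844, 0.2362]
eef_rot: [-89.0, -30.5, -10.3]
ft_force: [-3.5, -1.7, 2.9]
opening: 0.0434
```

```bash
python3 - <<'E'
from h import *
where()
snap("side","s11")
a=cv2.imread("pics/s11.png")[60:240,150:360]
cv2.imwrite("pics/z12.png",cv2.resize(a,None,fx=3.3,fy=3.3))
E
```

```text
t 20.75 grasp frame mm [-98.5  91.8 233.6] rpy [-89.04 -30.49 -10.31] zaxis elev 0.83 zyaw -9.82 q [-17.   12.9  -0.3 118.5  32.7  24.1  35.6] F [-3.5 -1.7  2.9] open 43.4
```

View pics/z12.png

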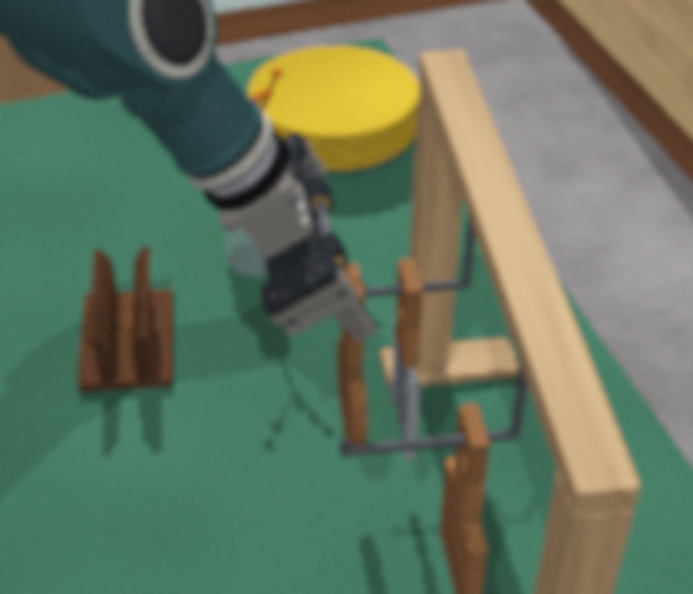

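The round board (350,390) is seated on the spare hook in front of the grater (405,330), and the wrist reads about +3 N of contact. I'll release it.

Emit:
step_arm(plan=[[0,0,0,0],[0,0,0,0],[0,0,0,0],[0,0,0,0]], grip=0)

```text
time_s: 21.3
ee_pos: [0.6141, 0.0841, 0.2358]
eef_rot: [-89.0, -30.5, -10.3]
ft_force: [0.5, -0.0, 0.3]
opening: 0.0815
```

Emit:
step_arm(plan=[[0,-0.02,0,0],[0,-0.03,0,0],[0,-0.04,0,0],[0,-0.04,0,0],[0,0,-0.03,0],[0,0,-0.04,0],[0.005,0,-0.04,0],[0.005,0,-0.04,0],[0,0,-0.03,0],[0,0,0,0]])

```text
time_s: 22.55
ee_pos: [0.526, -0.0873, 0.3506]
eef_rot: [-89.0, -30.5, -10.6]
ft_force: [0.5, 0.2, -0.2]
opening: 0.0919
```

```bash
python3 - <<'E'
from h import *
where()
snap("side","s12");im=snap("top","t12")
a=cv2.imread("pics/s12.png")[60:240,190:400];b=cv2.imread("pics/t12.png")[80:260,190:400]
cv2.imwrite("pics/z13.png",cv2.resize(np.hstack([a,b]),None,fx=1.9,fy=2.5))
print(togo([-.0315,-.0895,.23],.12),togo([-.0315,-.0895,.23],.0))
for n in("s12","t12"):
  F=tof(np.load(f"pics/{n}.npy").reshape(-1,3))
  m=(abs(F[:,1]+.09)<.03)&(F[:,0]<-.015)&(F[:,0]>-.07)&(F[:,2]>.2515)&(F[:,2]<.262); f=F[m];print(len(f),f.min(0),f.max(0),f.mean(0))
E
```

```text
t 22.55 grasp frame mm [-152.4  -93.4  348. ] rpy [-89.02 -30.49 -10.59] zaxis elev 0.85 zyaw -10.1 q [ -8.   -6.2  11.7 122.2   6.5  33.6  79.3] F [ 0.5  0.2 -0.2] open 91.9
[ 0.0444  0.0429 -0.0031] [ 0.0444  0.1629 -0.0031]
71 [-0.03752946 -0.11306551  0.25174954] [-0.02444122 -0.06944881  0.25638982] [-0.03111403 -0.09299884  0.25365658]
74 [-0.0403458  -0.11237094  0.25166739] [-0.02580409 -0.06929349  0.25961545] [-0.03323371 -0.09106878  0.25550689]
```

View pics/z13.png

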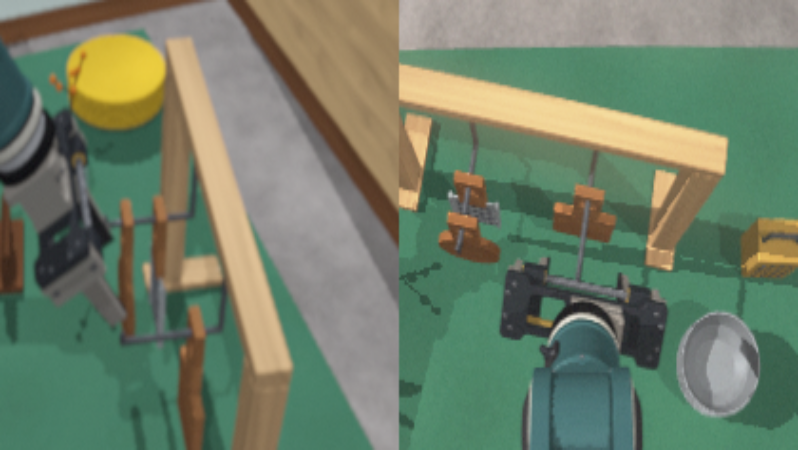

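Emit:
step_arm(plan=[[0.022,0.021,-0.001,0],[0.022,0.021,0,0],[0,0.03,0,0],[0,0.03,0,0],[0,0.03,0,0],[0,0,0,0]])

```text
time_s: 23.4
ee_pos: [0.6295, -0.1007, 0.2562]
eef_rot: [-89.1, -30.2, -10.2]
ft_force: [-0.7, -0.3, -0.8]
opening: 0.092
```

```bash
python3 - <<'E'
from h import *
where()
print(togo([-.0325,-.0895,.23],.0))
snap("side","s13");snap("top","t13")
a=cv2.imread("pics/s13.png")[90:270,190:400];b=cv2.imread("pics/t13.png")[80:260,190:400]
cv2.imwrite("pics/z14.png",cv2.resize(np.hstack([a,b]),None,fx=1.9,fy=2.5))
E
```

```text
t 23.4 grasp frame mm [-48.3 -87.  253.6] rpy [-89.08 -30.19 -10.17] zaxis elev 0.79 zyaw -9.71 q [ -6.1  12.   13.1 116.7  -4.   21.4  89.4] F [-0.7 -0.3 -0.8] open 92.0
[ 0.0017  0.0282 -0.0031]
```

View pics/z14.png

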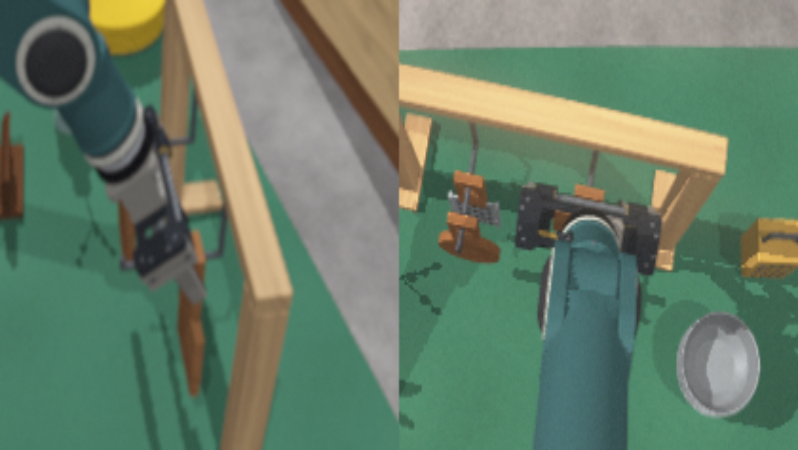

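Emit:
step_arm(plan=[[0.001,0.014,-0.001,0],[0.001,0.014,0,0],[0,0,0,0]])

```text
time_s: 23.88
ee_pos: [0.6453, -0.1061, 0.2346]
eef_rot: [-89.1, -30.4, -10.3]
ft_force: [-0.2, 0.5, -0.3]
opening: 0.0917
```

```bash
python3 - <<'E'
from h import *
where()
print(togo([-.0325,-.0885,.23],.0))
E
```

```text
t 23.875 grasp frame mm [-31.7 -89.3 232. ] rpy [-89.07 -30.37 -10.32] zaxis elev 0.8 zyaw -9.85 q [ -4.5  15.3  12.  115.8  -6.1  18.9  91.4] F [-0.2  0.5 -0.3] open 91.7
[-0.0017  0.0013  0.0008]
```

Emit:
step_arm(plan=[[0,0,0,0],[0,0,0,0],[0,0,0,0],[0,0,0,0],[0,0,0,0],[0,0,0,0]], grip=1, newtons=30)

```text
time_s: 24.62
ee_pos: [0.6456, -0.1052, 0.2359]
eef_rot: [-89.0, -30.5, -10.3]
ft_force: [-0.0, 1.8, 0.2]
opening: 0.0437
```

```bash
python3 - <<'E'
from h import *
where()
E
```

```text
t 24.625 grasp frame mm [-31.6 -88.4 233.3] rpy [-89.02 -30.48 -10.28] zaxis elev 0.85 zyaw -9.78 q [ -4.6  15.2  12.  115.8  -6.1  18.9  91.4] F [-0.   1.8  0.2] open 43.7
```

Emit:
step_arm(plan=[[0.0045,-0.0073,0.0005,0],[0.0043,-0.007,0.0005,0],[0,0,0,0]])

```text
time_s: 25.0
ee_pos: [0.6463, -0.1057, 0.2537]
eef_rot: [-89.0, -30.6, -10.3]
ft_force: [-1.1, -0.2, -1.3]
opening: 0.0439
```

```bash
python3 - <<'E'
from h import *
where()
E
```

```text
t 25.0 grasp frame mm [-30.8 -88.7 251.1] rpy [-89.04 -30.56 -10.35] zaxis elev 0.82 zyaw -9.86 q [ -5.4  13.8  12.8 114.9  -5.3  21.1  90.5] F [-1.1 -0.2 -1.3] open 43.9
```

Emit:
step_arm(plan=[[-0.012,-0.0072,0,0],[-0.013,-0.0077,0,0],[-0.013,-0.0077,0,0],[-0.013,-0.0077,0,0],[-0.013,-0.0077,0,0],[-0.013,-0.0077,0,0],[0,0,0,0]])

```text
time_s: 25.88
ee_pos: [0.5567, -0.0897, 0.253]
eef_rot: [-89.0, -30.5, -10.3]
ft_force: [0.9, -0.4, -1.7]
opening: 0.0442
```

```bash
python3 - <<'E'
from h import *
where()
E
```

```text
t 25.875 grasp frame mm [-121.8  -90.   250.4] rpy [-89.02 -30.47 -10.32] zaxis elev 0.84 zyaw -9.82 q [ -9.5   4.6  15.1 126.1   1.4  19.1  84. ] F [ 0.9 -0.4 -1.7] open 44.2
```

Emit:
step_arm(plan=[[-0.013,-0.0077,0,0],[-0.013,-0.0077,0,0],[-0.013,-0.0077,0,0],[-0.006,-0.0036,0,0],[0.012,-0.02,0,0],[0.012,-0.02,0.02,0],[0,0,0.02,0],[0,0,0,0]])

```text
time_s: 26.88
ee_pos: [0.5134, -0.0412, 0.3007]
eef_rot: [-89.0, -30.5, -10.2]
ft_force: [-1.2, -0.1, -1.1]
opening: 0.0438
```

```bash
python3 - <<'E'
from h import *
where()
C=np.load("pics/top0.npy"); s=C[165:195,105:140].reshape(-1,3); s=s[s[:,2]>.05]; print("vase",s.min(0),s.max(0),np.median(s,0))
tw=C[150:190,90:125].reshape(-1,3); tw=tw[tw[:,2]>.15]; print(len(tw), tw.min(0) if len(tw) else 0, tw.max(0) if len(tw) else 0)
M=rot();s=arm.read_state();g=np.array([.451,.3525,.28])-.003*M[:,1];print((M.T@(g-s["ee_pos"])).round(4))
snap("side","s14");snap("top","t14")
a=cv2.imread("pics/s14.png")[90:270,190:400];b=cv2.imread("pics/t14.png")[80:260,190:400]
cv2.imwrite("pics/z15.png",cv2.resize(np.hstack([a,b]),None,fx=1.9,fy=2.5))
E
```

```text
t 26.875 grasp frame mm [-173.5  -50.5  298.1] rpy [-89.05 -30.52 -10.17] zaxis elev 0.82 zyaw -9.69 q [-12.6  -4.8   9.7 128.   13.9  27.4  66.7] F [-1.2 -0.1 -1.1] open 43.8
vase [0.58989879 0.41354012 0.05004576] [0.66192085 0.48316708 0.2275334 ] [0.61917758 0.43919009 0.08886203]
95 [0.59246684 0.43264867 0.15189855] [0.66529487 0.4680568  0.24462086]
[-0.1233 -0.0454  0.3772]
```

View pics/z15.png

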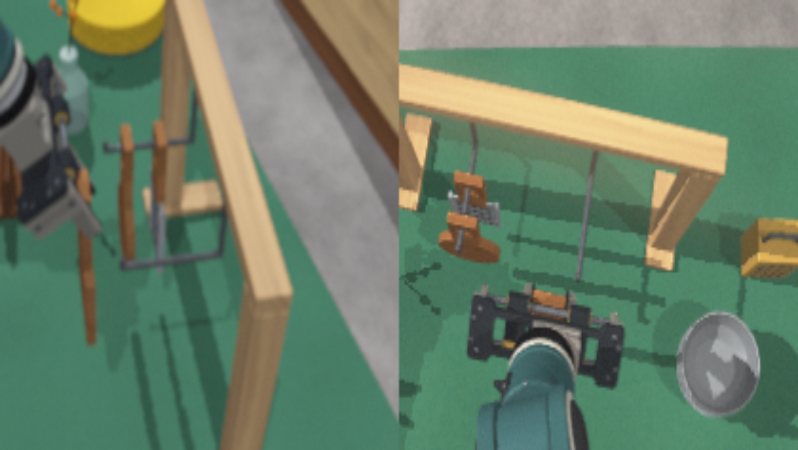

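Emit:
step_arm(plan=[[-0.004,0.0,0.03,0],[-0.01,-0.004,0.038,0],[-0.012,-0.005,0.038,0.5],[-0.013,-0.005,0.038,0.5],[-0.014,-0.005,0.038,0.5],[-0.014,-0.006,0.038,0.5],[-0.014,-0.006,0.038,0],[-0.014,-0.006,0.038,0],[-0.014,-0.006,0.038,0],[0,0,0,0]])

```text
time_s: 28.22
ee_pos: [0.4611, 0.3106, 0.2892]
eef_rot: [-87.8, -30.3, -12.4]
ft_force: [-0.7, -1.0, -2.2]
opening: 0.0434
```

```bash
python3 - <<'E'
from h import *
where()
M=rot();s=arm.read_state();g=np.array([.451,.3525,.28])-.003*M[:,1];print(s["ee_pos"],(M.T@(g-s["ee_pos"])).round(4))
snap("side","s15");snap("top","t15")
a=cv2.imread("pics/s15.png")[60:240,110:320];b=cv2.imread("pics/t15.png")[100:280,60:270]
cv2.imwrite("pics/z16.png",cv2.resize(np.hstack([a,b]),None,fx=1.9,fy=2.5))
E
```

```text
t 28.225 grasp frame mm [-291.3  285.   286.6] rpy [-87.82 -30.31 -12.43] zaxis elev 1.88 zyaw -11.33 q [-34.1   8.1 -18.9 116.7  40.9  47.3  -0.5] F [-0.7 -1.  -2.2] open 43.4
[0.46112367 0.31059806 0.289214  ] [-0.021  -0.0031  0.0388]
```

View pics/z16.png

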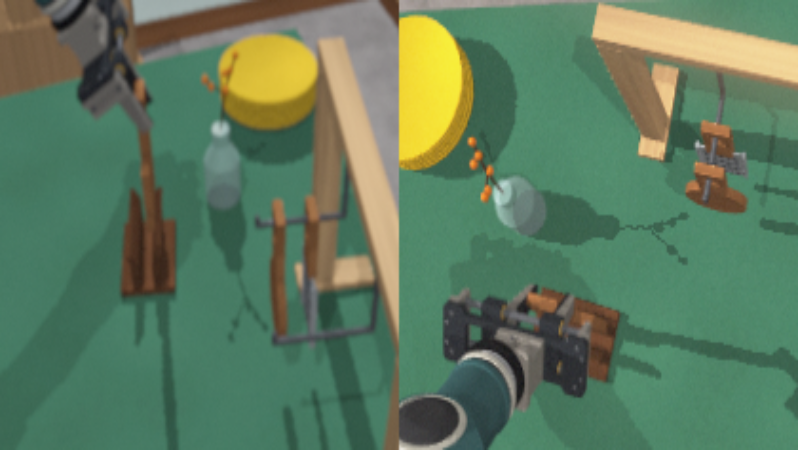

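Emit:
step_arm(plan=[[-0.01,0,0.019,0],[-0.011,-0.002,0.02,0],[0,0,0,0],[0,0,0,0]])

```text
time_s: 28.82
ee_pos: [0.4517, 0.3481, 0.2822]
eef_rot: [-88.0, -30.4, -12.7]
ft_force: [0.4, -0.5, -2.4]
opening: 0.0439
```

```bash
python3 - <<'E'
from h import *
where()
M=rot();s=arm.read_state();g0=s["ee_pos"]+.003*M[:,1];print(g0)
snap("side","s16");snap("top","t16")
for n in("s16","t16"):
  P=np.load(f"pics/{n}.npy").reshape(-1,3);f=tof(P,[.4515,.3535,0],-13.3)
  m=(abs(f[:,0])<.02)&(abs(f[:,1])<.055)&(f[:,2]>.14)&(f[:,2]<.216); q=f[m]
  for lo in np.arange(.12,.32,.02):
    q=f[(abs(f[:,0])<.025)&(abs(f[:,1])<.06)&(f[:,2]>lo)&(f[:,2]<lo+.02)]
    if len(q)>4: print(n,lo.round(2),len(q),"x",np.percentile(q[:,0],[3,50,97]).round(4),"y",q[:,1].min().round(4),q[:,1].max().round(4))
a=cv2.imread("pics/s16.png")[60:240,110:320];b=cv2.imread("pics/t16.png")[100:280,60:270]
cv2.imwrite("pics/z17.png",cv2.resize(np.hstack([a,b]),None,fx=1.9,fy=2.5))
E
```

```text
t 28.825 grasp frame mm [-307.7  320.   279.6] rpy [-87.96 -30.44 -12.74] zaxis elev 1.76 zyaw -11.71 q [-37.4  11.2 -20.  114.3  42.7  49.9  -5.7] F [ 0.4 -0.5 -2.4] open 43.9
[0.45317713 0.34784784 0.27962415]
s16 0.12 42 x [-0.0024  0.0093  0.0108] y -0.0556 0.0473
s16 0.14 32 x [-0.0026  0.0072  0.0106] y -0.056 0.0198
s16 0.16 33 x [-0.0024  0.0073  0.0105] y -0.056 0.044
s16 0.18 41 x [-0.0013  0.009   0.0104] y -0.0575 0.0437
s16 0.2 61 x [-0.0023  0.005   0.0104] y -0.0561 0.038
s16 0.22 28 x [-0.0034  0.0048  0.0098] y -0.0299 -0.0034
s16 0.24 15 x [-0.0038  0.0015  0.0088] y -0.0405 -0.0229
s16 0.26 58 x [0.0003 0.0128 0.0198] y -0.0468 0.0264
s16 0.28 108 x [-0.0148  0.0037  0.0133] y -0.0496 0.0281
s16 0.3 108 x [-0.0208 -0.0059  0.0077] y -0.0503 0.0297
t16 0.12 8 x [-0.0049  0.0023  0.007 ] y -0.0541 -0.0517
t16 0.14 11 x [-0.0044 -0.0003  0.007 ] y -0.0548 -0.0521
t16 0.16 9 x [-0.0059  0.0011  0.0067] y -0.0548 -0.0507
t16 0.18 9 x [-0.0037  0.0018  0.0075] y -0.0557 -0.052
t16 0.2 59 x [-0.0053  0.0011  0.0074] y -0.0554 0.0188
t16 0.26 35 x [-0.0022  0.014   0.0187] y -0.0417 0.0285
t16 0.28 58 x [-0.0119  0.0055  0.0124] y -0.0464 0.0278
t16 0.3 135 x [-0.0128 -0.0014  0.0067] y -0.0483 0.0318
```

View pics/z17.png

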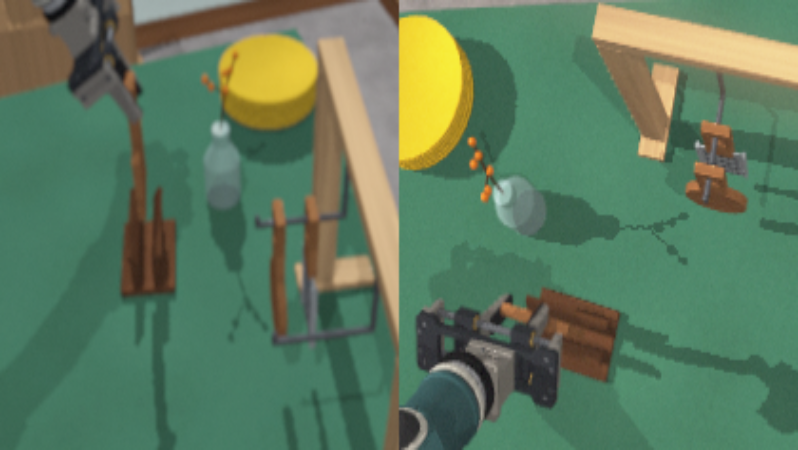

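```bash
python3 - <<'E'
from h import *
for n in("side0","top0"):
  P=np.load(f"pics/{n}.npy").reshape(-1,3);f=tof(P,[.4515,.3535,0],-13.3)
  f=f[(abs(f[:,0])<.06)&(abs(f[:,1])<.08)&(f[:,2]>.005)&(f[:,2]<.09)]
  t=f[f[:,2]>.068]
  for a,b in((-.05,0),(0,.05)):
    q=t[(t[:,0]>a)&(t[:,0]<b)]; print(n,"lip",np.percentile(q[:,0],[2,50,98]).round(4))
    for y0 in(-.06,-.03,0,.03):
      w=q[(q[:,1]>y0)&(q[:,1]<y0+.03)]; print("  ",y0,len(w),w[:,0].mean().round(4))
  l=f[f[:,2]<.02]; q=l[abs(l[:,0])<.02]; print(n,"floor",np.percentile(q[:,0],[2,98]).round(4),"base",np.percentile(l[:,0],[1,99]).round(4),np.percentile(f[:,1],[.5,99.5]).round(4))
E
```

```text
side0 lip [-0.0294 -0.0237 -0.0195]
   -0.06 16 -0.0238
   -0.03 17 -0.0245
   0 13 -0.0245
   0.03 14 -0.0236
side0 lip [0.0227 0.0274 0.0311]
   -0.06 17 0.0276
   -0.03 16 0.0272
   0 16 0.0269
   0.03 15 0.027
side0 floor [-0.0158  0.0145] base [-0.048   0.0494] [-0.0777  0.0751]
top0 lip [-0.0297 -0.0242 -0.0179]
   -0.06 29 -0.0246
   -0.03 32 -0.024
   0 29 -0.024
   0.03 31 -0.0239
top0 lip [0.0177 0.0238 0.0297]
   -0.06 31 0.0242
   -0.03 34 0.0232
   0 32 0.0239
   0.03 27 0.024
top0 floor [-0.0133  0.0103] base [-0.0494  0.0483] [-0.076   0.0754]
```

```bash
python3 - <<'E'
from h import *
M=rot();s=arm.read_state();g0=s["ee_pos"]+.003*M[:,1]
for z in (.21,.185):
  print((M.T@(np.array([.4535,.3534,z])-g0)).round(4))
print((M.T@[0,0,-.01]).round(5))
E
```

```text
[-0.0361  0.06    0.003 ]
[-0.0487  0.0815  0.0022]
[-0.00507  0.00862 -0.00031]
```

Emit:
step_arm(plan=[[-0.0003,0,0.0053,0],[-0.006,0.01,0,0],[-0.006,0.01,0,0],[-0.006,0.01,-0.0005,0],[-0.006,0.01,-0.0005,0],[-0.006,0.01,-0.0005,0],[0,0,0,0]])

```text
time_s: 29.8
ee_pos: [0.4509, 0.3554, 0.2227]
eef_rot: [-88.0, -30.4, -12.6]
ft_force: [-0.2, -1.0, -1.8]
opening: 0.0438
```

```bash
python3 - <<'E'
from h import *
where()
M=rot();s=arm.read_state();g0=s["ee_pos"]+.003*M[:,1];print(g0, "to",(M.T@(np.array([.4535,.3534,.185])-g0)).round(4))
snap("side","s17");snap("top","t17")
for n in("s17","t17"):
  P=np.load(f"pics/{n}.npy").reshape(-1,3);f=tof(P,[.4515,.3535,0],-13.3)
  for lo in np.arange(.08,.17,.02):
    q=f[(abs(f[:,0])<.025)&(abs(f[:,1])<.06)&(f[:,2]>lo)&(f[:,2]<lo+.02)]
    if len(q)>4: print(n,lo.round(2),len(q),"x",np.percentile(q[:,0],[3,50,97]).round(4),"y",q[:,1].min().round(4),q[:,1].max().round(4))
a=cv2.imread("pics/s17.png")[60:240,110:320];b=cv2.imread("pics/t17.png")[100:280,60:270]
cv2.imwrite("pics/z18.png",cv2.resize(np.hstack([a,b]),None,fx=1.9,fy=2.5))
E
```

```text
t 29.8 grasp frame mm [-309.8  327.   220.1] rpy [-88.01 -30.36 -12.57] zaxis elev 1.72 zyaw -11.56 q [-39.6  16.3 -18.8 117.   49.2  45.5 -14.1] F [-0.2 -1.  -1.8] open 43.8
[0.45238763 0.35513901 0.22010777] to [-0.0165  0.031  -0.0025]
s17 0.08 34 x [-0.0039  0.007   0.008 ] y -0.051 0.0497
s17 0.1 40 x [-0.0046  0.007   0.0081] y -0.0507 0.0486
s17 0.12 32 x [-0.0048  0.0048  0.008 ] y -0.0494 0.0122
s17 0.14 49 x [-0.0042  0.0032  0.0077] y -0.0509 0.051
s17 0.16 27 x [-0.0048  0.0039  0.0079] y -0.0242 0.0189
t17 0.08 9 x [-0.0077 -0.0018  0.0044] y -0.0474 0.0451
t17 0.1 7 x [-0.0081 -0.0033  0.0054] y -0.0474 -0.0348
t17 0.12 9 x [-0.0075 -0.001   0.0044] y -0.048 -0.0464
t17 0.14 47 x [-0.0075 -0.0016  0.005 ] y -0.0481 -0.0195
```

View pics/z18.png

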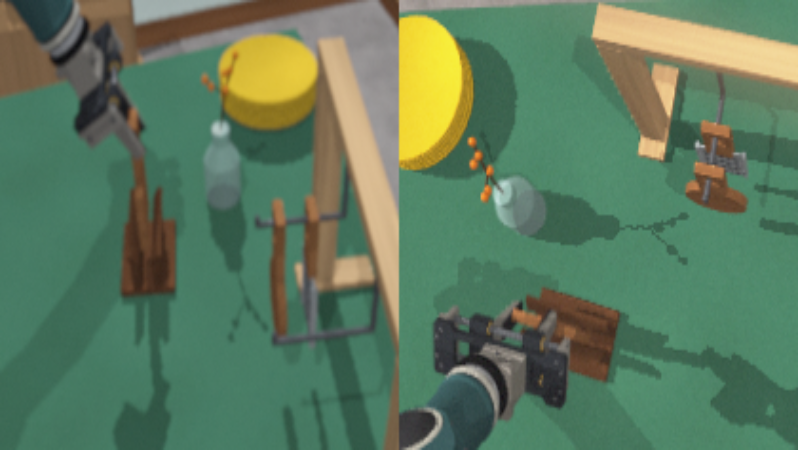

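Emit:
step_arm(plan=[[-0.0035,0.008,0,0],[-0.0045,0.008,-0.0005,0],[-0.0045,0.008,-0.0005,0],[-0.004,0.007,0,0],[0,0,0,0]])

```text
time_s: 30.52
ee_pos: [0.4524, 0.3554, 0.1879]
eef_rot: [-88.0, -30.4, -12.6]
ft_force: [0.4, 0.4, -1.1]
opening: 0.0434
```

```bash
python3 - <<'E'
from h import *
where()
M=rot();s=arm.read_state();g0=s["ee_pos"]+.003*M[:,1];print(g0)
snap("side","s18");snap("top","t18")
for n in("s18","t18"):
  P=np.load(f"pics/{n}.npy").reshape(-1,3);f=tof(P,[.4515,.3535,0],-13.3)
  for lo in np.arange(.08,.14,.02):
    q=f[(abs(f[:,0])<.015)&(abs(f[:,1])<.06)&(f[:,2]>lo)&(f[:,2]<lo+.02)]
    if len(q)>4: print(n,lo.round(2),len(q),"x",np.percentile(q[:,0],[3,50,97]).round(4),"y",q[:,1].min().round(4),q[:,1].max().round(4))
E
```

```text
t 30.525 grasp frame mm [-308.3  327.4  185.3] rpy [-87.97 -30.37 -12.59] zaxis elev 1.75 zyaw -11.56 q [-40.8  19.3 -17.5 118.5  53.6  42.7 -19.3] F [ 0.4  0.4 -1.1] open 43.4
[0.45394514 0.35515479 0.18534065]
s18 0.08 39 x [-0.0028  0.0085  0.0101] y -0.0502 0.0493
s18 0.1 41 x [-0.0017  0.0025  0.0089] y -0.0489 0.0523
s18 0.12 28 x [-0.0039  0.006   0.0094] y -0.0211 0.0215
s18 0.14 20 x [-0.0037  0.0027  0.0094] y -0.0231 -0.0157
t18 0.08 9 x [-0.0071 -0.001   0.0058] y -0.0486 -0.0036
t18 0.1 47 x [-0.0063  0.0007  0.0067] y -0.0479 0.0432
t18 0.12 8 x [-0.0067 -0.0039 -0.0008] y -0.0316 -0.0186
```

Emit:
step_arm(plan=[[-0.0015,0.0026,0,0],[-0.0015,0.0026,0,0],[-0.0015,0.0026,0,0],[0,0,0,0],[0,0,0,0]])

```text
time_s: 31.25
ee_pos: [0.4529, 0.356, 0.1799]
eef_rot: [-87.9, -30.4, -12.6]
ft_force: [-0.1, 0.2, -2.0]
opening: 0.0438
```

Emit:
step_arm(plan=[[-0.001,0.0017,0,0],[0,0,0,0]])

```text
time_s: 31.5
ee_pos: [0.4529, 0.356, 0.1778]
eef_rot: [-87.9, -30.4, -12.6]
ft_force: [-0.2, -0.3, -2.7]
opening: 0.0438
```

Emit:
step_arm(plan=[[-0.0005,0.0009,0,0],[-0.0005,0.0009,0,0],[0,0,0,0]])

```text
time_s: 31.88
ee_pos: [0.4538, 0.3563, 0.1775]
eef_rot: [-87.8, -30.6, -12.7]
ft_force: [-1.5, -0.5, 8.2]
opening: 0.0437
```

Emit:
step_arm(plan=[[-0.0005,0.0009,0,0],[0,0,0,0]])

```text
time_s: 32.12
ee_pos: [0.4544, 0.3565, 0.1773]
eef_rot: [-87.8, -30.7, -12.7]
ft_force: [-1.1, -0.7, 10.9]
opening: 0.0441
```

Emit:
step_arm(plan=[[0,0,0,0],[0,0,0,0],[0,0,0,0]], newtons=4)

```text
time_s: 32.5
ee_pos: [0.4542, 0.3576, 0.1768]
eef_rot: [-87.7, -30.6, -12.7]
ft_force: [-0.4, 1.5, 5.1]
opening: 0.0443
```

```bash
python3 - <<'E'
from h import *
where()
snap("side","s19");snap("top","t19")
for n in("s19","t19"):
  P=np.load(f"pics/{n}.npy").reshape(-1,3);f=tof(P,[.4515,.3535,0],-13.3)
  for lo in np.arange(.08,.14,.02):
    q=f[(abs(f[:,0])<.015)&(abs(f[:,1])<.06)&(f[:,2]>lo)&(f[:,2]<lo+.02)]
    if len(q)>4: print(n,lo.round(2),len(q),"x",np.percentile(q[:,0],[3,50,97]).round(4),"y",q[:,1].min().round(4),q[:,1].max().round(4))
a=cv2.imread("pics/s19.png")[60:240,110:320];b=cv2.imread("pics/t19.png")[100:280,60:270]
cv2.imwrite("pics/z19.png",cv2.resize(np.hstack([a,b]),None,fx=1.9,fy=2.5))
E
```

```text
t 32.5 grasp frame mm [-307.   329.9  174.2] rpy [-87.66 -30.57 -12.68] zaxis elev 2.01 zyaw -11.49 q [-41.4  20.5 -16.9 118.8  55.5  41.7 -21.6] F [-0.4  1.5  5.1] open 44.3
s19 0.08 19 x [-0.0011  0.0049  0.0103] y -0.0492 0.0135
s19 0.1 54 x [-0.0028  0.0048  0.011 ] y -0.05 0.0434
s19 0.12 26 x [-0.0031  0.004   0.0105] y -0.0213 -0.003
s19 0.14 11 x [-0.0012  0.008   0.0132] y -0.0306 0.0271
t19 0.08 10 x [-0.0068 -0.0033  0.0074] y -0.0474 0.0284
t19 0.1 53 x [-0.0054  0.0007  0.0075] y -0.0474 0.0476
```

View pics/z19.png

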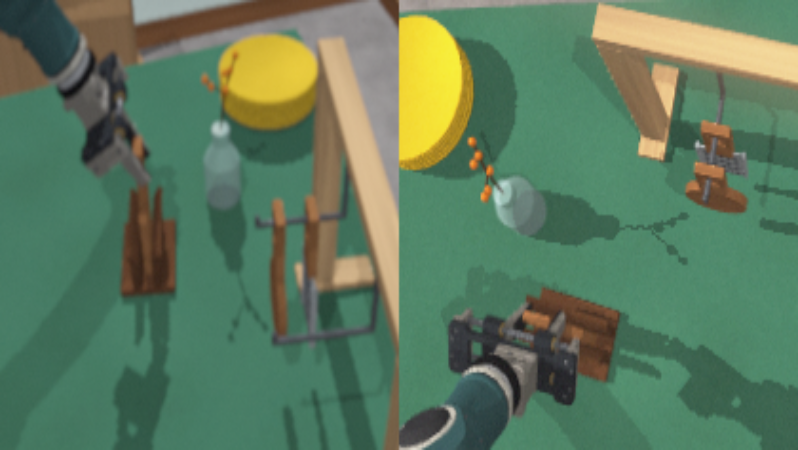

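Emit:
step_arm(plan=[[-0.0005,0.0009,0,0],[0,0,0,0]], newtons=3)

```text
time_s: 32.85
ee_pos: [0.4536, 0.3571, 0.1749]
eef_rot: [-87.7, -30.5, -12.7]
ft_force: [-0.6, 1.0, 4.7]
opening: 0.0446
```

Emit:
step_arm(plan=[[0,0,0,0],[0,0,0,0],[0,0,0,0],[0,0,0,0]], grip=0.3)

```text
time_s: 33.35
ee_pos: [0.4529, 0.3558, 0.1735]
eef_rot: [-87.9, -30.4, -12.6]
ft_force: [-0.5, -0.8, 0.6]
opening: 0.0649
```

```bash
python3 - <<'E'
from h import *
where()
snap("side","s20");snap("top","t20")
for n in("s20","t20"):
  P=np.load(f"pics/{n}.npy").reshape(-1,3);f=tof(P,[.4515,.3535,0],-13.3)
  for lo in np.arange(.08,.2,.02):
    q=f[(abs(f[:,0])<.018)&(abs(f[:,1])<.06)&(f[:,2]>lo)&(f[:,2]<lo+.02)]
    if len(q)>4: print(n,lo.round(2),len(q),"x",np.percentile(q[:,0],[3,50,97]).round(4),"y",q[:,1].min().round(4),q[:,1].max().round(4))
a=cv2.imread("pics/s20.png")[90:220,130:260];
cv2.imwrite("pics/z20.png",cv2.resize(a,None,fx=4.6,fy=4.6))
E
```

```text
t 33.35 grasp frame mm [-308.   327.8  170.9] rpy [-87.92 -30.4  -12.64] zaxis elev 1.8 zyaw -11.58 q [-41.4  20.7 -16.8 119.   55.5  41.7 -21.7] F [-0.5 -0.8  0.6] open 64.9
s20 0.08 32 x [-0.0017  0.0079  0.0098] y -0.0486 0.0418
s20 0.1 43 x [-0.0031  0.0021  0.0086] y -0.0498 -0.0112
s20 0.12 13 x [-0.0039  0.0031  0.009 ] y -0.0183 -0.0047
s20 0.14 17 x [0.0022 0.0077 0.0129] y -0.0437 0.0367
s20 0.16 71 x [-0.0068  0.0085  0.0174] y -0.0474 0.0448
s20 0.18 122 x [-0.0166 -0.0013  0.0078] y -0.0512 0.0497
t20 0.08 12 x [-0.0059 -0.0014  0.0067] y -0.0464 0.0315
t20 0.1 27 x [-0.0064 -0.0001  0.0066] y -0.0461 0.0495
t20 0.14 14 x [-0.0051  0.0053  0.0175] y -0.0433 0.041
t20 0.16 53 x [-0.0092  0.0088  0.0164] y -0.0467 0.0456
t20 0.18 115 x [-0.0118  0.0001  0.0063] y -0.0484 0.0486
```

View pics/z20.png

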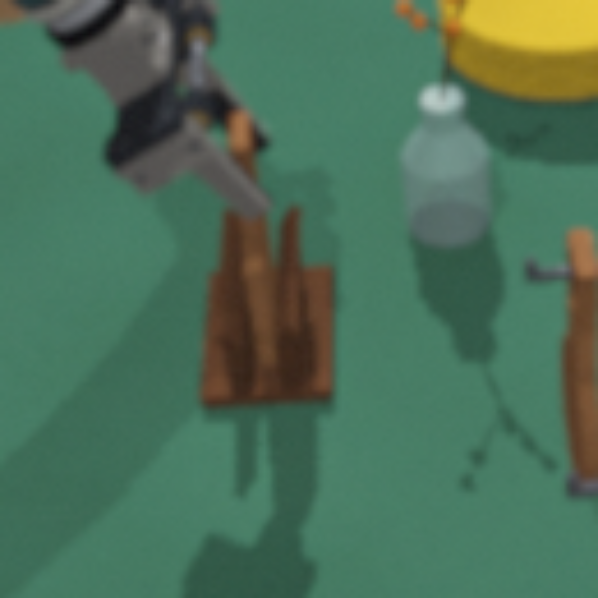

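Emit:
step_arm(plan=[[0,0,0,0],[0,0,0,0],[0,-0.015,0,0],[0,-0.025,0,0],[0,-0.035,0,0],[0,-0.035,0,0],[0,-0.035,0,0],[0,0,0,0]], grip=0)

```text
time_s: 34.45
ee_pos: [0.3793, 0.3688, 0.3021]
eef_rot: [-87.5, -30.5, -12.7]
ft_force: [0.4, -0.1, 0.6]
opening: 0.0917
```

```bash
python3 - <<'E'
from h import *
where()
snap("side","s21");snap("top","t21")
for n in("s21","t21"):
  P=np.load(f"pics/{n}.npy").reshape(-1,3);f=tof(P,[.4515,.3535,0],-13.3)
  for lo in np.arange(.08,.21,.02):
    q=f[(abs(f[:,0])<.018)&(abs(f[:,1])<.06)&(f[:,2]>lo)&(f[:,2]<lo+.02)]
    if len(q)>4: print(n,lo.round(2),len(q),"x",np.percentile(q[:,0],[3,50,97]).round(4),"y",q[:,1].min().round(4),q[:,1].max().round(4),"ztop",q[:,2].max().round(4))
a=cv2.imread("pics/s21.png")[60:240,110:320];b=cv2.imread("pics/t21.png")[100:280,60:270]
cv2.imwrite("pics/z21.png",cv2.resize(np.hstack([a,b]),None,fx=1.9,fy=2.5))
E
```

```text
t 34.45 grasp frame mm [-382.7  326.8  299.5] rpy [-87.51 -30.55 -12.67] zaxis elev 2.14 zyaw -11.4 q [-42.5   7.4 -23.4 116.   40.5  55.1 -10.8] F [ 0.4 -0.1  0.6] open 91.7
s21 0.08 37 x [-0.0029  0.0077  0.01  ] y -0.0478 0.0468 ztop 0.0997
s21 0.1 41 x [-0.0032  0.0033  0.0081] y -0.0475 0.05 ztop 0.1199
s21 0.12 27 x [-0.0039  0.0045  0.0092] y -0.0192 0.0207 ztop 0.1392
s21 0.14 30 x [-0.0042  0.004   0.0089] y -0.0179 0.0282 ztop 0.1597
s21 0.16 31 x [-0.0044  0.0044  0.0087] y -0.0197 0.0281 ztop 0.1794
s21 0.18 51 x [-0.0055  0.0012  0.0076] y -0.0187 0.029 ztop 0.1991
t21 0.08 9 x [-0.0054  0.0013  0.0069] y -0.046 -0.0439 ztop 0.0993
t21 0.1 50 x [-0.0066 -0.0002  0.0064] y -0.0455 0.0367 ztop 0.12
t21 0.12 12 x [-0.007  -0.0019  0.0049] y -0.0179 0.0179 ztop 0.1398
t21 0.14 9 x [-0.0054 -0.0001  0.0056] y -0.0166 -0.0142 ztop 0.1566
t21 0.16 9 x [-0.0041  0.0006  0.0059] y -0.0159 -0.0152 ztop 0.1789
t21 0.18 59 x [-0.005   0.      0.0056] y -0.0162 0.0272 ztop 0.1986
```

View pics/z21.png

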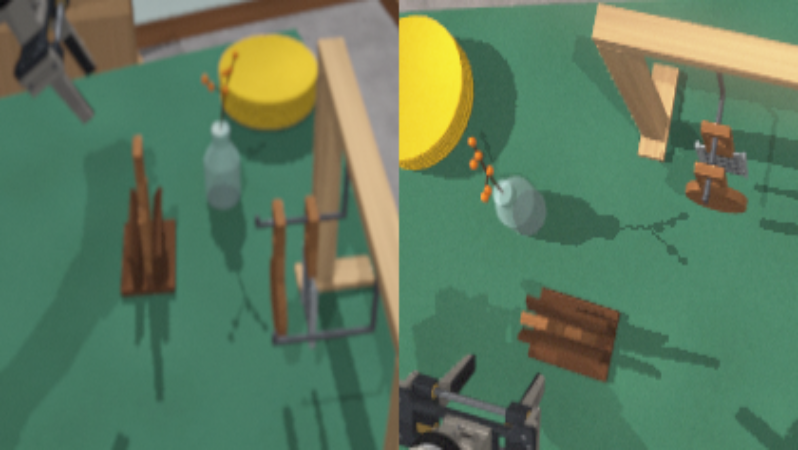

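View pics/t21.png

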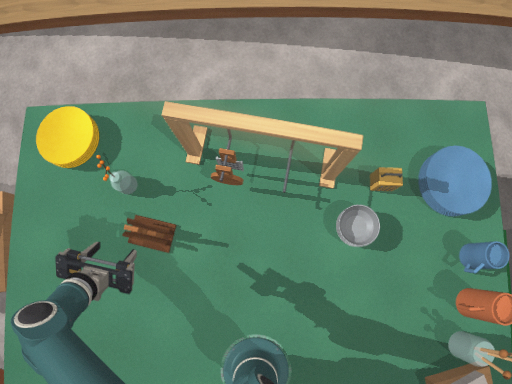

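```bash
python3 - <<'E'
from h import *
for n in("s21","t21"):
  P=np.load(f"pics/{n}.npy").reshape(-1,3);f=tof(P,[.4515,.3535,0],-13.3)
  q=f[(abs(f[:,0])<.012)&(abs(f[:,1])<.04)&(f[:,2]>.19)&(f[:,2]<.215)]
  print(n,len(q),"top z",np.median(q[:,2]).round(4),"slope deg",np.rad2deg(np.polyfit(q[:,1],q[:,2],1)[0]).round(2),"yrange",q[:,1].min(),q[:,1].max(),"x-y slope",np.rad2deg(np.polyfit(q[:,1],q[:,0],1)[0]).round(2))
  s=f[(abs(f[:,0])<.012)&(abs(f[:,1])>.024)&(abs(f[:,1])<.047)&(f[:,2]>.095)&(f[:,2]<.12)]
  for sg in(-1,1):
    w=s[s[:,1]*sg>0]; print("  shoulder",sg,len(w),np.percentile(w[:,2],[50,85]).round(4) if len(w) else 0)
E
```

```text
s21 42 top z 0.195 slope deg 2.3 yrange -0.01845820027923323 0.028972274808386073 x-y slope 0.71
  shoulder -1 28 [0.1041 0.1067]
  shoulder 1 2 [0.096  0.0962]
t21 56 top z 0.1957 slope deg 3.61 yrange -0.015458919763304138 0.027175375933956285 x-y slope -0.49
  shoulder -1 36 [0.1075 0.11  ]
  shoulder 1 1 [0.1072 0.1072]
```

```bash
python3 - <<'E'
from h import *
F=tof(np.load("pics/t21.npy").reshape(-1,3)); S=tof(np.load("pics/s21.npy").reshape(-1,3))
for f in(F,S):
  q=f[(abs(f[:,1]-.09)<.03)&(f[:,0]<-.02)&(f[:,0]>-.118)&(f[:,2]>.25)&(f[:,2]<.27)]
  print(np.histogram(q[:,0]*1000,bins=range(-120,-20,8)),q[:,2].max())
for n,r in(("top",(slice(160,260),slice(330,410))),("top",(slice(150,200),slice(90,140)))):
  a=np.load("pics/top0.npy")[r];b=np.load("pics/t21.npy")[r];d=np.abs(a-b)[...,2];print("change frac",np.nanmean(d>.015))
s=arm.read_state();print(s["time_s"],s["joint_vel"].round(2)); arm.job_done()
E
```

```text
(array([ 0, 11, 46, 25,  0,  0,  0,  2, 46, 34,  0,  0]), array([-120, -112, -104,  -96,  -88,  -80,  -72,  -64,  -56,  -48,  -40,
        -32,  -24])) 0.2609820848846926
(array([ 0,  0, 28, 29,  0,  0,  0,  0, 25, 32,  1,  0]), array([-120, -112, -104,  -96,  -88,  -80,  -72,  -64,  -56,  -48,  -40,
        -32,  -24])) 0.2563406082424727
change frac 0.0
change frac 0.0
34.55 [ 0.29  1.63  0.69  0.77  0.19 -0.11 -0.1 ]
the job is handed in; nothing more can be done
```

I moved the grater and then the round board to the spare hook, and stood the square-ended board in the stand's slot, handle up. I handed the job in at 34.6 s of the 72 s allowed.

**Getting at the rear board:** the moves can't tilt the gripper directly. I got about 30° of lean towards the robot by driving joint 6 against its range limit high above the table. That lean was kept for all three goods.

**Setting the board down:** I lowered it slowly until it touched the slot bottom, with about 11 N at most on the wrist. I then eased the grip to 3 N, opened the fingers and pulled back. No wrist reading I saw came near 120 N. The largest was about 30 N, a passing reading during the early fast upward move, with nothing held.

**Last checks, from both cameras with the gripper well clear:**
- **Grater and round board:** they hang at normal height on the spare hook, about 50 mm and 98 mm from the stem.
- **Square-ended board:** its handle top is at 195–196 mm, against 196 mm expected if it is on the slot bottom. It is centred across the slot to 1–2 mm and sits about 5 mm off the middle along it.
- **Bowls, vase and box grater:** depth images taken before and after show no change.

**Checks that disagreed:** a depth fit along the handle's short top edge suggested 2–4° of sideways tilt. The positions of the handle and blade edges showed little or no tilt, so I took the fit to be noise and did not settle it further. The two cameras also differ by 1–3 mm on positions.

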